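# Strip the microscope lamp house for service

### The arm

A 6-joint arm with a two-finger parallel gripper is mounted at the origin on the work surface. World frame = base frame: x ahead of the robot, y to its left, z up, the work surface at z = 0. Lengths are in m, angles in rad, forces in N, time in s.
With the tool pointing down it reaches from about 0.325 to 0.9 m from the base axis. Payload 3.5 kg.
Tool frame: the origin (TCP) lies midway between the tips of the shut fingers; the grasp point (between the pads) lies 19 mm behind it (env.pinch_z is the distance from the TCP to the grasp point, in m); z points along the fingers, y is the line along which they close (so a half turn about z gives the same grasp; the last joint's range is limited). The gripper opens to 85 mm and grips with 20 to 120 N. Pads are 22 mm wide; open, the fingers measure 114 mm over their backs; the gripper's body (76 mm by 85 mm) begins 54 mm behind the grasp point. The pads swing forward as they close: fully open they stand 13 mm farther back than shut.
Start: joints at [-1.437, 0.276, -0.026, 1.268, 0, 1.467], TCP at [0.147, -0.608, 0.231] pointing down, gripper open.
Joint ranges: [-3.12, 3.12], [-0.85, 1.88], [-1.08, 1.24], [-1.95, 2.15], [-1.57, 1.53], [-3.14, 3.14]. Speed limits (rad/s): [2.57, 2.57, 3.14, 3.14, 3.14, 3.14].

### API

Orientations are given as a unit quaternion [x, y, z, w].
In Python, from station import read_state, cams, job_done, env gives the robot as it stands. The module is installed in compiled form; this text tells all that it offers.
- The arm moves only by the shell command python3 -m creep 'ROWS' [FORCE]. ROWS is JSON, a list of rows, each a list of 5 numbers: the opening, from 0 (shut) to 1 (fully open), then the shift along the tool's x, y, z in mm, then the turn about the tool's z in rad. A call has 1 to 10 rows; each row shifts and turns the commanded pose from where the row before left it, along the tool's axes as they then stand; what a row does not reach is not made up. A row lasts 1/8 s, in which the tool goes at most 62.5 mm and 10.7 degrees, less where a joint would pass 70% of its speed; a pose out of reach is approached as far as the arm can. A call is refused whole if a number of a shift passes 62.5 or a number of a turn 0.188, either way. A call with a gripper value outside its range is refused whole. The fingers move at their own pace and stop on an object; FORCE is the grip in N (left out, the last holds). Time passes only in rows, so rows that do not move let the fingers close. It gives the time, the measured TCP pose, the force, the opening and the grip force at its end, in the units of the state.
- read_state(): the state, without advancing time (a new reading comes with each control period).
- cams.snapshot(name): name is "scene" or "top" or "wrist"; returns (picture, depth): 384x512x3 uint8, red, green, blue; 384x512 float32, m along the optical axis (not along the pixel's ray), 0 where there is no reading.
- cams.camera_params(name): a dict with "K" (3x3 intrinsics, pixels), "eye" and "orientation" of the camera in the world. Camera axes: x right, y up, looking along -z (the intrinsics and any distortion apply to the point x, -y, -z); pixel columns grow to the right and rows downward; lengths in m; the calibration is good to about 2 mm. A picture is of the moment at which its call begins: read the wrist's pose just before it. camera_params takes no time and is no camera call; for the wrist camera it gives the pose at the moment of the call.
- job_done(): hands the job in; it is judged then, once.
The state is a dict: "clock": time; "qpos": joint angles; "qvel": joint speeds; "effort": joint torques, N m; "eef_pos": TCP position; "eef_rot": TCP orientation; "contact_force": force on the tool from outside, world axes, zero at the start; "moment": the same for the moment, N m; "finger_gap": finger opening in m; "grip_force": force on a finger pad.
Only numpy, scipy, OpenCV 4.12 (cv2) and the standard library are available. Lean on these libraries where they do the work, as an engineer would, in place of code of your own. Each camera call takes 0.05 s, during which the arm holds its last target. There are 200 camera calls.

### The job

Strip the microscope's lamp house for service. First pull back the red sprung collar until the lamp cartridge pops forward, draw the cartridge out of its socket and lay it in the blue tray; only then slide every coloured glass filter up out of the black magazine and stand it upright, fully down, in the green carrier, one to a slot. Set the cartridge and the glass down gently rather than dropping them, and leave the white blank and everything else on the table where they are.

Things in the scene. Friction and masses are not known exactly. Their poses are not given: they have to be found in the camera images.
- collar (a joint): Red sprung collar's slide, m: 0 home, grows as it is pulled back towards the lamp house (own +x of lamp), stop 0.016. About 7 N at home, 14 N at the stop, plus some lock friction. The cartridge is released between 0.007 and 0.010; held back beyond that, a plunger pushes it 20 mm out within about 1 s. Then let go: the collar springs home and the cartridge stays free to be drawn out.
- collar_grip (a point): Centre of the red collar with black ribs, on the coupler's axis, 90 mm above the table. The collar is a square sleeve 50 x 50 mm across and 30 mm long along the axis; the point moves with it. At home it lies 25 mm behind the mouth, and the front face of the lamp house is 75 mm beyond it. Axes as lamp.
- mouth (a point): Centre of the open mouth of the coupler's socket (steel snout, 38 mm square outside, bore 30 mm square), on its axis, 90 mm above the table. Axes as lamp.
- lamp: White lamp house on a black base, fixed. Origin on the table under the coupler, 50 mm behind its mouth; own z up; own +x along the coupler's axis from the mouth into the house, so the cartridge is drawn out along own -x. House from own x 40 to 230 mm, 170 wide, 120 high; the snout runs from own x -50 to 50 mm at axis height 90 mm, clear below but for a bracket at 30 to 50 mm.
- cartridge: Lamp cartridge, 142 mm long, about 160 g: grey black-ribbed head 80 x 40 x 40 mm with a yellow end, then a stem 54 mm (19 wide x 28.5 high) and an 8 mm flange (28 x 28.5). Origin at the head's centre; own x along it towards the flange (end at 102 mm). Locked, the origin is 46 mm in front of the mouth; popped, about 66; clear of the socket beyond 102. Droops a few degrees in the socket.
- tray: Blue open tray with a grey pad, loose on the table, 500 g, outside 190 (own x) x 120 (own y) x 32 mm high, walls 6 mm, floor about 6 mm above its underside. Origin at the centre of its underside, own z up.
- magazine: Black slotted filter magazine, fixed, 110 (own x) x 280 (own y) x 52 mm high. Origin at the centre of its underside. Six slots in a row along own y, at -112.5, -67.5, -22.5, 22.5, 67.5, 112.5 mm, each 8 mm wide, 94 mm long along own x, slot floor 12 mm above the table (40 mm deep). The filters and the blank stand in these, in any order.
- carrier: Green carrier block, loose, 1.6 kg, 120 (own x) x 270 (own y) x 57 mm high. Origin at the centre of its underside, own z up. Five empty slots in a row along own y, at -100, -50, 0, 50, 100 mm, each 13 mm wide, 104 mm long along own x, slot floor 12 mm above its underside (45 mm deep). One filter per slot, faces across own y.
- blank: All-white metal blank plate, same size and axes as the filters (80 x 6 x 100 mm, origin at the centre of its bottom edge), standing in one slot of the magazine. Stays there.
- filter_orange: Glass light filter, orange pane in a thin dark metal frame, one flat plate 80 mm wide (own x), 6 mm thick (own y), 100 mm tall (own z), 110 g. Origin at the centre of its bottom edge, own z up the plate. Starts upright in one of the magazine's slots, top edge 112 mm above the table. May be absent (null).
- filter_green: Glass light filter, green pane in a thin dark metal frame, one flat plate 80 mm wide (own x), 6 mm thick (own y), 100 mm tall (own z), 110 g. Origin at the centre of its bottom edge, own z up the plate. Starts upright in one of the magazine's slots, top edge 112 mm above the table. May be absent (null).
- filter_blue: Glass light filter, blue pane in a thin dark metal frame, one flat plate 80 mm wide (own x), 6 mm thick (own y), 100 mm tall (own z), 110 g. Origin at the centre of its bottom edge, own z up the plate. Starts upright in one of the magazine's slots, top edge 112 mm above the table. May be absent (null).
- filter_red: Glass light filter, red pane in a thin dark metal frame, one flat plate 80 mm wide (own x), 6 mm thick (own y), 100 mm tall (own z), 110 g. Origin at the centre of its bottom edge, own z up the plate. Starts upright in one of the magazine's slots, top edge 112 mm above the table. May be absent (null).
- filter_yellow: Glass light filter, yellow pane in a thin dark metal frame, one flat plate 80 mm wide (own x), 6 mm thick (own y), 100 mm tall (own z), 110 g. Origin at the centre of its bottom edge, own z up the plate. Starts upright in one of the magazine's slots, top edge 112 mm above the table. May be absent (null).
- cleaner: White bottle of lens cleaner, 130 mm high, 52 mm across. A bystander, to be left alone. Origin at the centre of its underside.
- slide_box: Orange slide box, 100 x 85 x 35 mm. A bystander, to be left alone. Origin at the centre of its underside.
- objective: Brass objective lens standing upright, 58 mm high, 38 mm across. A bystander, to be left alone. Origin at the centre of its underside.
- driver: Screwdriver lying on the table near the robot. A bystander, to be left alone.
- tissue: Small cardboard box of lens tissue, 120 x 70 x 50 mm. A bystander, to be left alone. Origin at the centre of its underside.
- oil: Small amber jar of immersion oil, 80 mm high, 40 mm across. A bystander, to be left alone. Origin at the centre of its underside.
Things that resemble listed ones, but are neither listed nor needed, are in the scene too. Of the things that look like the tray, take the one that is nearest to the robot's base at the start.

How it is judged:
On the way, in this order (a step that is already met when the one before it is completed fails the run):
1. the collar is pulled back (over 6 mm) with the cartridge in the socket (value of joint collar above 0.006 m and distance between cartridge and mouth below 0.08 m), for 0.05 s.
2. the cartridge is drawn right out of the socket (distance between cartridge and mouth above 0.11 m), for 0.1 s.
3. the cartridge lies in the blue tray, let go and at rest (x of cartridge in the frame of tray between -0.075 and 0.075 m and y of cartridge in the frame of tray between -0.045 and 0.045 m and z of cartridge in the frame of tray between 0.01 and 0.036 m and angle between cartridge's own x axis and vertical between 1.37 and 1.77 rad and linear speed of cartridge below 0.03 m/s and contact force between the fingers and cartridge below 0.1 N), for 0.3 s.
4. every filter stands in the carrier (x of filter_orange in the frame of carrier between -0.03 and 0.03 m and y of filter_orange in the frame of carrier between -0.115 and 0.115 m and z of filter_orange in the frame of carrier between 0.004 and 0.024 m and angle between each of filter_orange, filter_green, filter_blue, filter_red, filter_yellow's own z axis and vertical below 0.3 rad and linear speed of each of filter_orange, filter_green, filter_blue, filter_red, filter_yellow below 0.03 m/s and x of filter_green in the frame of carrier between -0.03 and 0.03 m and y of filter_green in the frame of carrier between -0.115 and 0.115 m and z of filter_green in the frame of carrier between 0.004 and 0.024 m and x of filter_blue in the frame of carrier between -0.03 and 0.03 m and y of filter_blue in the frame of carrier between -0.115 and 0.115 m and z of filter_blue in the frame of carrier between 0.004 and 0.024 m and x of filter_red in the frame of carrier between -0.03 and 0.03 m and y of filter_red in the frame of carrier between -0.115 and 0.115 m and z of filter_red in the frame of carrier between 0.004 and 0.024 m and x of filter_yellow in the frame of carrier between -0.03 and 0.03 m and y of filter_yellow in the frame of carrier between -0.115 and 0.115 m and z of filter_yellow in the frame of carrier between 0.004 and 0.024 m), for 0.3 s.
At the end, for the whole second after the job is handed in: Cartridge let go and at rest in the tray (head centre within 75 x 45 mm of its middle, flat, 10-36 mm up); collar home (3 mm); each filter at rest in its own carrier slot, bottom edge 4-24 mm above its underside, 30 mm lengthwise, lean under 0.3 rad; blank within 20 mm; tray, carrier level (all of step 3 and all of step 4 and distance between each of filter_green, filter_blue, filter_red, filter_yellow and filter_orange above 0.03 m and distance between each of filter_blue, filter_red, filter_yellow and filter_green above 0.03 m and distance between each of filter_red, filter_yellow and filter_blue above 0.03 m and distance between filter_yellow and filter_red above 0.03 m and value of joint collar below 0.003 m and distance of blank from where it was at the start of the episode below 0.02 m and angle between each of carrier, tray's own z axis and vertical below 0.08 rad); the robot touches nothing.
It fails at once if a filter is moved (over 30 mm) while the cartridge is still in its socket (distance between cartridge and mouth below 0.1 m and distance of any of filter_orange, filter_green, filter_blue, filter_red, filter_yellow from where it was at the start of the episode above 0.03 m).
It fails at once if the cartridge is dropped: it falls faster than 0.8 m/s out of the fingers (linear speed of cartridge above 0.8 m/s and contact force between the fingers and cartridge below 0.1 N).
It fails at once if a filter is dropped: it falls faster than 0.8 m/s out of the fingers ((linear speed of filter_orange above 0.8 m/s and contact force between the fingers and filter_orange below 0.1 N) or (linear speed of filter_green above 0.8 m/s and contact force between the fingers and filter_green below 0.1 N) or (linear speed of filter_blue above 0.8 m/s and contact force between the fingers and filter_blue below 0.1 N) or (linear speed of filter_red above 0.8 m/s and contact force between the fingers and filter_red below 0.1 N) or (linear speed of filter_yellow above 0.8 m/s and contact force between the fingers and filter_yellow below 0.1 N)).
It fails at once if the white blank is moved by more than 30 mm (distance of blank from where it was at the start of the episode above 0.03 m).
It fails at once if a bystander is moved by more than 40 mm (distance of any of cleaner, slide_box, objective, driver, tissue, oil from where it was at the start of the episode above 0.04 m).
Of filter_orange, filter_green, filter_blue, filter_red, filter_yellow only 3 to 5 are there at a start; the rules pass over those that are not, and their reading is None.
At some moment in a run one of tray, carrier may be knocked a few centimetres aside while the robot is not near it.
It also fails if it takes over 210 s, if anything falls off the work surface, if the arm or the gripper's body presses on something with over 40 N, if the wrist force passes 120 N, or if a joint passes its speed limit or range.

## Working session

There is one attempt and no reset: what is moved stays moved. The work goes in short steps, Python scripts to look and compute and a shell command to move; the robot and the scene stay as the last step left them, time stands still between calls to the robot, and variables do not carry over. Pictures are saved under pics/ and viewed, at most 14 in all, crops included, and the job is handed in when it is done.

```bash
mkdir -p pics; cat > h.py <<'E'
import numpy as np, cv2
from scipy.spatial.transform import Rotation as R
from station import read_state, cams, job_done, env
def snap(n,f):
    p=cams.camera_params(n); im,d=cams.snapshot(n)
    cv2.imwrite(f'pics/{f}.png',im[:,:,::-1]); np.savez(f'pics/{f}.npz',im=im,d=d,K=p['K'],eye=p['eye'],o=p['orientation'],dist=np.array(p.get('distortion',p.get('dist',[0]*5)),float).ravel())
    return p
def rot(o):
    o=np.array(o,float)
    return R.from_quat(o).as_matrix() if o.size==4 else o.reshape(3,3)
def cloud(f):
    z=np.load(f'pics/{f}.npz'); d=z['d']; K=z['K']; v,u=np.mgrid[0:d.shape[0],0:d.shape[1]]
    c=np.stack([(u-K[0,2])/K[0,0]*d,-(v-K[1,2])/K[1,1]*d,-d],-1)
    P=c@rot(z['o']).T+z['eye']; P[d<=0]=np.nan
    return P,z['im']
def proj(f,X):
    z=np.load(f'pics/{f}.npz'); c=(np.array(X)-z['eye'])@rot(z['o']); K=z['K']
    return np.stack([K[0,2]+K[0,0]*c[...,0]/-c[...,2],K[1,2]-K[1,1]*c[...,1]/-c[...,2]],-1)
def st():
    s=read_state(); T=rot(s['eef_rot'])
    print('t',round(s['clock'],2),'p',np.round(s['eef_pos'],4),'yaw(x axis)',round(np.arctan2(T[1,0],T[0,0]),4),'z',np.round(T[:,2],3),'F',np.round(s['contact_force'],1),'gap',round(s['finger_gap'],4),'grip',np.round(s['grip_force'],1))
    return s,T
E
python3 - <<'E'
from h import *
print({k:(np.array(v).round(4).tolist() if not isinstance(v,str) else v) for k,v in snap('scene','s0').items()})
print({k:(np.array(v).round(4).tolist() if not isinstance(v,str) else v) for k,v in snap('top','t0').items()})
print(st()[1].round(3).tolist(), env.pinch_z)
a=cv2.imread('pics/s0.png');b=cv2.imread('pics/t0.png')
cv2.imwrite('pics/s0b.png',cv2.resize(a,(800,600)));cv2.imwrite('pics/t0b.png',cv2.resize(b,(800,600)))
E
```

```text
{'K': [[354.8145, 0.0, 259.4766], [0.0, 354.8145, 194.2734], [0.0, 0.0, 1.0]], 'eye': [1.2001, -0.7606, 0.9473], 'orientation': [0.372, 0.1501, 0.3592, 0.8427]}
{'K': [[471.1697, 0.0, 259.8302], [0.0, 471.1697, 184.137], [0.0, 0.0, 1.0]], 'eye': [0.1989, -0.0725, 1.5979], 'orientation': [-0.0733, 0.0766, 0.705, -0.7012]}
t 0.1 p [ 0.1465 -0.6069  0.2303] yaw(x axis) 0.2368 z [-0.     0.002 -1.   ] F [ 0.2 -0.1 -0.6] gap 0.0855 grip 0.0
[[0.972, 0.235, -0.0], [0.235, -0.972, 0.002], [0.0, -0.002, -1.0]] 0.0187
```

View pics/t0b.png

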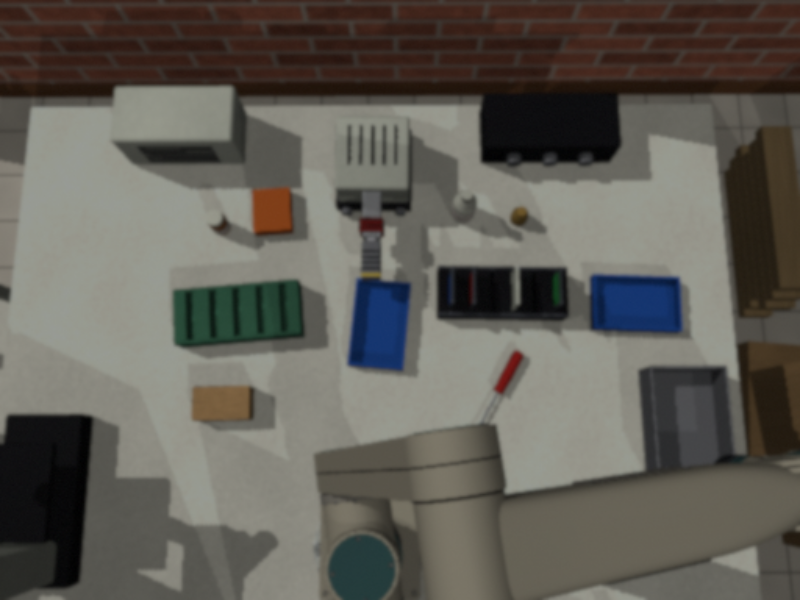

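View pics/s0b.png

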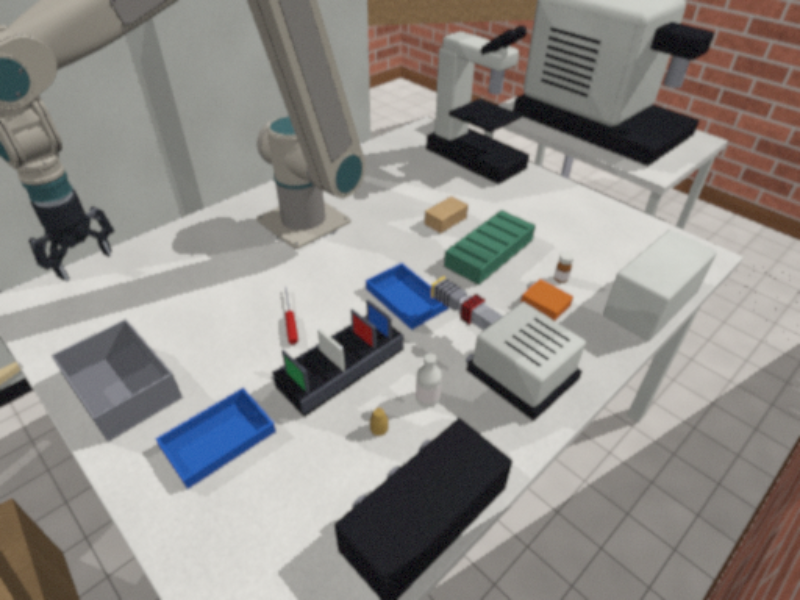

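The top view shows two blue trays, at (380,325) and (636,303); the robot base is at (365,545), so the first is the nearer. The magazine at (503,293) holds blue (452,287), red (473,287), the white blank (517,287) and green (557,287). The collar is at (371,226), the cartridge at (371,258) with its yellow end at (370,275), and the carrier at (238,313). Next I measure them from depth.

```bash
cat >> h.py <<'E'
def rect(X,name,zr=None):
    X=X[np.isfinite(X).all(1)]
    (c,wh,a)=cv2.minAreaRect((X[:,:2]*1000).astype(np.float32))
    print(name,len(X),'c',np.round(c,1),'wh',np.round(wh,1),'ang',round(a,2),'med',np.round(np.median(X,0)*1000,1))
def hsv(im): return cv2.cvtColor(im,cv2.COLOR_RGB2HSV).astype(int)
def measure(f):
    P,im=cloud(f); H=hsv(im); h,s,v=H[...,0],H[...,1],H[...,2]; z=P[...,2]; x=P[...,0];y=P[...,1]
    red=((h<8)|(h>172))&(s>130)
    on=(x>0.2)&(x<0.95)&(y>-0.75)&(y<0.7)
    def big(m):
        n,l,stt,_=cv2.connectedComponentsWithStats(m.astype(np.uint8)); o=[]
        for i in np.argsort(-stt[1:,4])[:3]+1: o.append(P[l==i])
        return o
    for nm,m in dict(blue=(h>100)&(h<125)&(s>120)&on,green=(h>45)&(h<95)&(s>60)&on,red=red&on&(z>.03),yellow=(h>15)&(h<35)&(s>80)&on&(z>.06),magtop=(v<60)&on&(z>.04)&(z<.06),tall=on&(z>.095)&(z<.13),house=on&(z>.113)&(z<.126)).items():
        for X in big(m):
            if len(X)>8: rect(X,nm)
E
python3 - <<'E'
from h import *
for f in ('t0','s0'): print(f); measure(f)
E
```

```text
t0
blue 1918 c [ 501.1 -579.8] wh [193.  120.9] ang 87.12 med [ 504.4 -584.9    7.2]
blue 1857 c [458.2 -22.6] wh [114.5 188.2] ang 84.6 med [460.4 -22.7   5.7]
blue 41 c [ 529.4 -170.2] wh [ 4.2 63.8] ang 89.2 med [ 528.3 -171.5   51.5]
green 2843 c [480.6 280.2] wh [118.5 266.2] ang 4.96 med [479.6 285.1  53.9]
green 133 c [ 528.9 -394.7] wh [10.3 83.8] ang 86.47 med [ 525.7 -396.6   71.6]
red 82 c [656.   -7.8] wh [42.9 21.8] ang 87.44 med [655.5  -6.2 115.7]
red 42 c [ 531.7 -214.8] wh [ 5.5 56.1] ang 88.34 med [ 531.5 -216.8   50.9]
yellow 43 c [550.   -4.9] wh [35.7 11.1] ang 89.98 med [550.   -6.2 107.1]
magtop 2075 c [ 523.1 -287.5] wh [279.4 109. ] ang 88.97 med [ 518.6 -280.9   51. ]
magtop 529 c [234. 643.] wh [113.4  63.5] ang 89.83 med [236.9 634.   56.8]
magtop 266 c [479.5 273.6] wh [115.2 253.3] ang 5.01 med [435.6 192.   52.2]
tall 2990 c [720.7  -6.3] wh [158.4 356.9] ang 89.66 med [783.3  -6.1 117.6]
tall 2499 c [ 890.  -400.1] wh [299.3 120.6] ang 89.63 med [ 891.5 -401.1  100. ]
tall 439 c [845.8 398.2] wh [103.7 280.8] ang 22.58 med [834.3 390.8 113.3]
house 207
[... 909 characters left out ...]
magtop 588 c [ 526.9 -372.3] wh [113.2 101.9] ang 89.12 med [ 530.5 -365.7   51. ]
magtop 396 c [ 526.1 -228.5] wh [150.5  95.5] ang 87.79 med [ 545.2 -246.1   50.9]
magtop 197 c [237.9 639.7] wh [120.8  73.1] ang 89.75 med [243.9 626.6  55.5]
tall 4631 c [ 893.4 -402.9] wh [113.2 298.9] ang 0.03 med [ 896.6 -422.4   99.4]
tall 2605 c [724.2  -9.3] wh [162.4 358.6] ang 89.23 med [807.1 -19.5 117.7]
tall 261 c [893.1 286.8] wh [ 13.3 113.5] ang 89.62 med [896. 288. 113.]
house 1831 c [818.3  -9.8] wh [160.8 169.2] ang 89.19 med [824.7 -16.9 118.7]
house 96 c [893.2 288.3] wh [112.5   9.8] ang 1.36 med [897.  287.9 119.4]
house 59 c [659.3  -8.9] wh [28.2 50.1] ang 0.15 med [657.  -10.1 114.6]
```

```bash
python3 -m creep '[[1,0,0,0,0.123],[1,0,0,0,0.123],[1,36,-43,0,0],[1,36,-43,0,0],[1,36,-43,0,0],[1,36,-43,0,0],[1,36,-43,0,0],[1,36,-43,0,0],[1,36,-43,0,0]]'
python3 -m creep '[[1,36,-43,0,0],[1,36,-43,0,0],[1,36,-43,0,0],[1,36,-43,0,0],[1,36,-43,0,0],[1,36,-43,0,0],[1,0,0,0,0]]'
python3 - <<'E'
from h import *
st(); snap('wrist','w1'); snap('top','t1'); print(cams.camera_params('wrist'))
a=cv2.imread('pics/w1.png'); cv2.imwrite('pics/w1b.png',cv2.resize(a,(640,480)))
for f in ('w1','t1'): measure(f)
E
```

```text
clock: 1.23
eef_pos: [0.4021, -0.3072, 0.231]
eef_rot: [1.0, -0.005, -0.0, -0.0]
contact_force: [-0.2, -0.4, -1.0]
finger_gap: 0.0856
grip_force: 0.0
clock: 2.1
eef_pos: [0.6214, -0.0499, 0.2304]
eef_rot: [1.0, -0.002, -0.0, -0.0]
contact_force: [0.5, 1.2, 1.1]
finger_gap: 0.0851
grip_force: 0.0
t 2.1 p [ 0.6214 -0.0499  0.2304] yaw(x axis) -0.0044 z [-0.     0.001 -1.   ] F [0.5 1.2 1.1] gap 0.0851 grip 0.0
{'K': array([[330.96047471,   0.        , 262.29898748],
       [  0.        , 330.96047471, 192.53530206],
       [  0.        ,   0.        ,   1.        ]]), 'eye': array([ 0.68791562, -0.05344266,  0.37237451]), 'orientation': array([ 0.09754241, -0.09799692,  0.70321095, -0.69740694])}
blue 10717 c [501.7 -24.9] wh [118.6 264.6] ang 84.47 med [459.6 -33.2   5.8]
blue 317 c [ 587.2 -143. ] wh [111.5  12.7] ang 37.37 med [ 553.1 -172.1   70.3]
green 7984 c [539.  116.2] wh [111.2 282.5] ang 20.54 med [519.3 185.7  54.7]
green 11 c [ 532.6 -268.1] wh [5.9 1.2] ang 9.07 med [ 531.9 -268.1   49.1]
green 10 c [ 629.9 -112.6] wh [1.8 0.7] ang 25.07 med [ 630.4 -112.4  297. ]
red 15
[... 1548 characters left out ...]
]
magtop 2089 c [ 523.5 -287.6] wh [279.1 109.9] ang 89.11 med [ 519.  -281.    51.1]
magtop 512 c [234.  642.8] wh [114.5  63.5] ang 89.81 med [233.9 634.6  56.3]
magtop 295 c [478.4 283.8] wh [115.6 231. ] ang 4.55 med [432.  320.1  52.5]
tall 2518 c [ 890.6 -400.1] wh [299.4 118.6] ang 89.92 med [ 890.8 -400.9  100.1]
tall 460 c [815.5  54.9] wh [ 43.9 168. ] ang 84.16 med [828.3  54.9 118.3]
tall 424 c [844.5 397.5] wh [106.3 281.5] ang 23.18 med [834.  387.1 113.7]
house 424 c [815.2  50. ] wh [ 44.1 165.1] ang 87.86 med [830.2  54.6 118.6]
house 80 c [834.3 471.8] wh [152.2   7.4] ang 88.94 med [833.7 459.7 118.5]
house 31 c [834.5 318.1] wh [ 8.4 57. ] ang 3.29 med [833.6 319.5 118. ]
```

View pics/w1b.png

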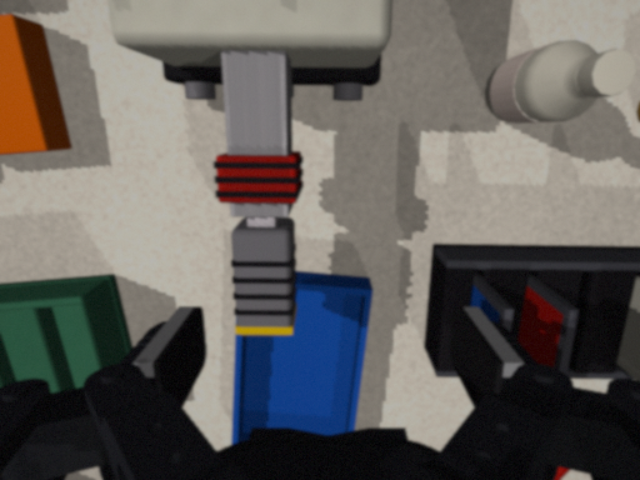

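The wrist view shows the collar at (258,178), the cartridge head at (265,275) and its yellow end at (264,330), over the near tray at (300,370). The only other candidates are the far tray and the far microscope, so the choice stands. Collar centre (0.6565, -0.006, 0.09) agrees with the given heights and offsets (top 0.115, house front 75 mm beyond).

```bash
python3 -m creep '[[1,35,-44,0,0],[1,0,0,0,0],[1,0,0,50,0],[1,0,0,50,0],[1,0,0,40,0],[1,0,0,18,0],[1,0,0,0,0]]' 60
python3 -c "from h import *; st()"
python3 -m creep '[[0.3,0,0,0,0],[0.3,0,0,0,0],[0.3,0,0,0,0],[0.3,0,0,0,0],[0.3,0,0,0,0],[0.3,0,0,0,0]]' 60
python3 -c "from h import *; st()"
```

```text
clock: 3.08
eef_pos: [0.6536, -0.0102, 0.0724]
eef_rot: [1.0, -0.005, -0.001, -0.0]
contact_force: [-0.6, -0.4, 1.1]
finger_gap: 0.0854
grip_force: 0.0
t 3.08 p [ 0.6536 -0.0102  0.0724] yaw(x axis) -0.0106 z [-0.003  0.    -1.   ] F [-0.6 -0.4  1.1] gap 0.0854 grip 0.0
clock: 3.82
eef_pos: [0.6573, -0.0047, 0.0772]
eef_rot: [1.0, -0.003, 0.003, -0.005]
contact_force: [-1.5, 11.0, 8.5]
finger_gap: 0.0493
grip_force: 63.6
t 3.83 p [ 0.6573 -0.0047  0.0772] yaw(x axis) -0.0066 z [ 0.005  0.009 -1.   ] F [-1.5 11.   8.5] gap 0.0493 grip 63.6
```

```bash
python3 -m creep '[[0.3,5,0,0,0],[0.3,5,0,0,0],[0.3,4,0,0,0],[0.3,0,0,0,0]]' 80
python3 -m creep '[[0.3,0,0,0,0],[0.3,0,0,0,0],[0.3,0,0,0,0],[0.3,0,0,0,0],[0.3,0,0,0,0],[0.3,0,0,0,0],[0.3,0,0,0,0],[0.3,0,0,0,0]]'
python3 - <<'E'
from h import *
st(); snap('wrist','w2')
a=cv2.imread('pics/w2.png'); cv2.imwrite('pics/w2b.png',cv2.resize(a,(640,480))); measure('w2')
E
```

```text
clock: 4.32
eef_pos: [0.6674, -0.0049, 0.0771]
eef_rot: [1.0, -0.003, -0.001, -0.004]
contact_force: [-10.6, 10.0, 16.0]
finger_gap: 0.0487
grip_force: 81.5
clock: 5.32
eef_pos: [0.6671, -0.0048, 0.0772]
eef_rot: [1.0, -0.003, -0.001, -0.004]
contact_force: [-11.9, 10.4, 16.0]
finger_gap: 0.0489
grip_force: 81.6
t 5.33 p [ 0.6671 -0.0048  0.0772] yaw(x axis) -0.0066 z [-0.002  0.009 -1.   ] F [-11.9  10.4  16. ] gap 0.0489 grip 81.6
blue 52 c [616.5 -31.4] wh [136.5  11.9] ang 14.12 med [676.3 -21.3 148.9]
green 17 c [615.2 128.2] wh [  1.6 197.1] ang 41.86 med [550.8 199.6   5.9]
green 13 c [ 581.5 -172.2] wh [3.5 1.6] ang 76.07 med [ 581.9 -172.3    9.1]
green 11 c [672.5 -56.1] wh [3.1 0.8] ang 18.14 med [672.2 -56.1 153.9]
red 2666 c [679.9  -5.8] wh [51.6  5.6] ang 89.32 med [680.7  -6.  113.8]
red 1868 c [671.3  -5.7] wh [49.5  7.2] ang 88.72 med [671.   -5.2 114.5]
red 1747 c [662.6  -5.7] wh [49.7  7.6] ang 88.3 med [661.9  -5.2 114.5]
tall 88478 c [700.4  -4.8] wh [153.8 122.5] ang 89.48 med [739.1  -5.8 118.6]
tall 176 c [679.7  44.2] wh [11.   2.6] ang 88.16 med [679.2  42.9 128.4]
house 55660 c [746.8  -5.1] wh [153.6  29.8] ang 89.48 med [747.7  -5.2 119.2]
house 11344 c [667.4  -5.8] wh [76.5 30.8] ang 89.87 med [669.9  -5.9 115. ]
house 183 c [673.4 -49. ] wh [8.5 1.7] ang 88.75 med [673.4 -48.4 123.7]
```

View pics/w2b.png

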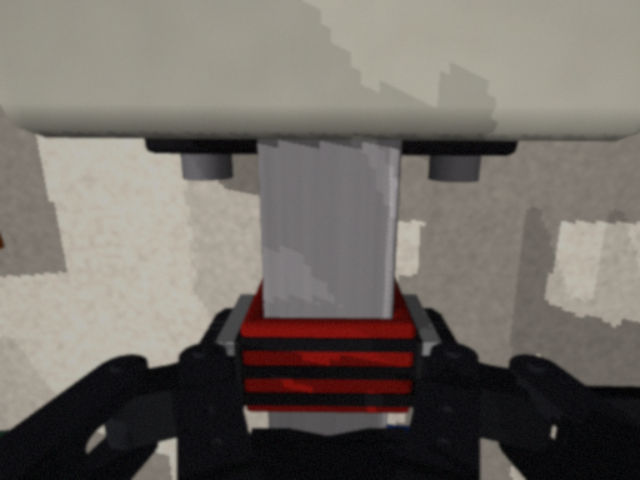

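The wrist view shows the collar (328,370) squarely in the pads and about 10 mm back. The scene camera will tell whether the cartridge has popped; I pull 3 mm more to be sure.

```bash
python3 -m creep '[[0.3,2,0,0,0],[0.3,1,0,0,0],[0.3,0,0,0,0],[0.3,0,0,0,0],[0.3,0,0,0,0],[0.3,0,0,0,0],[0.3,0,0,0,0],[0.3,0,0,0,0],[0.3,0,0,0,0],[0.3,0,0,0,0]]'
python3 - <<'E'
from h import *
st(); snap('scene','s2')
a=cv2.imread('pics/s2.png'); cv2.imwrite('pics/s2b.png',cv2.resize(a[150:250,220:380],(800,500),interpolation=cv2.INTER_CUBIC)); measure('s2')
E
```

```text
clock: 6.62
eef_pos: [0.6696, -0.0049, 0.0772]
eef_rot: [1.0, -0.003, -0.002, -0.004]
contact_force: [-13.4, 9.7, 15.5]
finger_gap: 0.0492
grip_force: 81.6
t 6.62 p [ 0.6696 -0.0049  0.0772] yaw(x axis) -0.0066 z [-0.003  0.009 -1.   ] F [-13.4   9.7  15.5] gap 0.0492 grip 81.6
blue 2381 c [ 505.4 -582.1] wh [189.7 122.9] ang 87.65 med [ 498.1 -585.     7.1]
blue 1067 c [473.5 -26.2] wh [119.3 212.7] ang 84.53 med [453.4 -24.3   7. ]
blue 149 c [ 538.1 -182.8] wh [32.1 83.1] ang 59.49 med [ 530.3 -177.    75.6]
green 704 c [535.4 161.4] wh [187.9 497.3] ang 23.21 med [527.2 193.6  53.8]
green 150 c [ 525.3 -404.7] wh [ 8.7 69.9] ang 87.34 med [ 524.6 -402.2   72.4]
green 127 c [665.8 -53.2] wh [ 5.7 55.1] ang 82.84 med [667.1 -52.9 471.4]
red 144 c [ 525.3 -223.9] wh [ 8.5 63.8] ang 88.71 med [ 526.7 -222.    72.5]
red 36 c [678.8  -6. ] wh [19.2 47. ] ang 19.36 med [ 6.747e+02 -5.000e-01  1.142e+02]
yellow 16 c [531.9 -11.6] wh [ 5.6 32.8] ang 4.11 med [532.9 -17.4 103.2]
magtop 1153 c [ 530.7 -291. ] wh [276.1 106.8] ang 89.33 med [ 544.4 -321.2   50.6]
magtop 83 c [ 896.2 -551.9] wh [  1.6 103. ] ang 89.67 med [ 896.4 -551.8   49.6]
tall 4630 c [ 893.1 -402.7] wh [298.7 114. ] ang 89.92 med [ 896.7 -422.2   99.3]
tall 2363 c [781.3  -9.7] wh [162.8 245. ] ang 88.84 med [818.2 -21.9 118. ]
tall 250 c [893.5 288.9] wh [ 12.3 112.9] ang 89.26 med [896.3 288.2 112.9]
house 1838 c [818.3 -10. ] wh [162.3 169.1] ang 89.25 med [824.  -16.9 118.6]
house 95 c [893.  287.9] wh [ 10.3 112. ] ang 89.83 med [895.3 288.  119.8]
house 45 c [678.6  -2.1] wh [24.8 55. ] ang 15.32 med [677.3   5.5 115.6]
```

View pics/s2b.png

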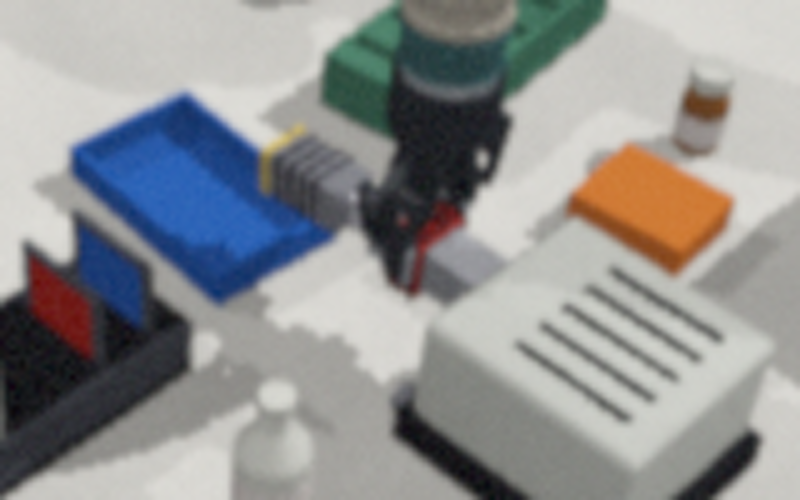

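The crop shows the yellow end at (283,160) moved forward out of the socket: 0.551 to 0.532, about 19 mm, so it has popped. I open, let the collar spring home, and slide back with open fingers to the head.

```bash
python3 -m creep '[[1,0,0,0,0],[1,0,0,0,0],[1,0,0,0,0],[1,0,0,0,0],[1,0,0,0,0],[1,0,0,0,0]]' 
python3 -m creep '[[1,-30,0,0,0],[1,-40,0,0,0],[1,-30,0,0,0],[1,-5,0,0,0],[1,0,0,0,0]]' 
python3 - <<'E'
from h import *
st(); snap('wrist','w3')
measure('w3')
E
```

```text
clock: 7.42
eef_pos: [0.6721, -0.0095, 0.0731]
eef_rot: [1.0, -0.005, -0.0, 0.0]
contact_force: [-0.2, 1.0, 0.2]
finger_gap: 0.0858
grip_force: 0.0
clock: 8.05
eef_pos: [0.568, -0.0085, 0.0737]
eef_rot: [1.0, -0.005, 0.001, 0.0]
contact_force: [0.5, 0.4, 0.5]
finger_gap: 0.0855
grip_force: 0.0
t 8.05 p [ 0.568  -0.0085  0.0737] yaw(x axis) -0.0093 z [ 0.002 -0.    -1.   ] F [0.5 0.4 0.5] gap 0.0855 grip 0.0
blue 8578 c [515.9 -59.8] wh [145.6  65.2] ang 7.75 med [506.9 -59.8   6. ]
blue 412 c [527.2  25.3] wh [ 10.4 109.8] ang 74.39 med [500.1  33.6  31.7]
blue 31 c [551.9  23.9] wh [ 2.9 54.7] ang 67.77 med [533.5  31.6  31.7]
green 3099 c [536.4 102.2] wh [ 70.1 119.1] ang 16.92 med [528.  151.7  17.5]
green 20 c [499.7  97.9] wh [  1.6 154.7] ang 52.42 med [439.5 144.1  20.7]
green 14 c [ 533.6 -146.4] wh [1.1 3.9] ang 88.61 med [ 532.8 -146.3   22. ]
red 3657 c [652.5  -5.4] wh [49.6  6. ] ang 89.2 med [652.6  -5.5 114.5]
red 2652 c [644.2  -5.2] wh [49.   4.6] ang 89.1 med [644.3  -5.3 114.3]
red 2614 c [660.6  -5.4] wh [49.4  4.5] ang 89.56 med [660.7  -5.7 114.4]
magtop 1272 c [ 548.5 -148.1] wh [ 6.2 65.8] ang 89.62 med [ 540.2 -146.4   45.1]
magtop 9 c [516.8 150.8] wh [0.9 3.8] ang 83.66 med [516.1 150.8  40.8]
tall 38811 c [601.4  -5.5] wh [124.2  52.5] ang 0.15 med [625.8  -5.  107. ]
tall 2907 c [568.1 -58.5] wh [25.3 14.8] ang 0.94 med [574.2 -52.2 111.9]
tall 2896 c [569.2  40.5] wh [15.3 25.1] ang 89.31 med [575.2  34.  112.1]
house 13871 c [652.3  -5.3] wh [52.6 21. ] ang 89.41 med [652.8  -5.5 114.8]
house 1192 c [569.1  40.5] wh [15.3 21.7] ang 89.33 med [576.   34.4 119.4]
house 1176 c [568.5 -58.5] wh [21.3 14.8] ang 1.25 med [575.2 -52.7 119.5]
```

```bash
python3 -m creep '[[1,-3,-3,4,0],[1,0,0,0,0],[0.3,0,0,0,0],[0.3,0,0,0,0],[0.3,0,0,0,0],[0.3,0,0,0,0],[0.3,0,0,0,0],[0.3,0,0,0,0]]' 45
python3 -c "from h import *; st()"
python3 -m creep '[[0.3,-10,0,0,0],[0.3,-15,0,0,0],[0.3,-15,0,0,0],[0.3,0,0,0,0]]'
python3 -c "from h import *; st()"
```

```text
clock: 9.1
eef_pos: [0.5643, -0.0053, 0.0695]
eef_rot: [1.0, -0.005, 0.0, -0.0]
contact_force: [-1.1, 0.3, 1.2]
finger_gap: 0.0392
grip_force: 48.9
t 9.1 p [ 0.5643 -0.0053  0.0695] yaw(x axis) -0.0091 z [ 0.  0. -1.] F [-1.1  0.3  1.2] gap 0.0392 grip 48.9
clock: 9.6
eef_pos: [0.5215, -0.0048, 0.0688]
eef_rot: [1.0, -0.005, -0.001, -0.0]
contact_force: [0.6, 0.3, -1.1]
finger_gap: 0.0394
grip_force: 48.6
t 9.6 p [ 0.5215 -0.0048  0.0688] yaw(x axis) -0.0094 z [-0.002  0.    -1.   ] F [ 0.6  0.3 -1.1] gap 0.0394 grip 48.6
```

```bash
python3 -m creep '[[0.3,-20,0,0,0],[0.3,-25,0,-20,0],[0.3,-25,5,-20,0],[0.3,-20,10,0,0],[0.3,0,0,0,0.08],[0.3,0,0,0,0]]'
python3 - <<'E'
from h import *
st(); snap('scene','s3'); snap('wrist','w3c')
a=cv2.imread('pics/s3.png'); cv2.imwrite('pics/s3b.png',cv2.resize(a[130:230,200:360],(800,500),interpolation=cv2.INTER_CUBIC)); measure('s3'); print('w'); measure('w3c')
E
```

```text
clock: 10.35
eef_pos: [0.4343, -0.0194, 0.1097]
eef_rot: [0.999, -0.044, 0.001, 0.0]
contact_force: [0.6, -0.7, -2.5]
finger_gap: 0.0391
grip_force: 48.6
t 10.35 p [ 0.4343 -0.0194  0.1097] yaw(x axis) -0.0887 z [ 0.001 -0.    -1.   ] F [ 0.6 -0.7 -2.5] gap 0.0391 grip 48.6
blue 2367 c [ 505.4 -581.5] wh [190.  121.9] ang 88.12 med [ 498.4 -585.6    7.1]
blue 1127 c [462.8 -24. ] wh [121.4 193.8] ang 84.66 med [462.5 -19.5   6.9]
blue 146 c [ 528.8 -180.8] wh [12.9 66.7] ang 87.31 med [ 530.5 -177.1   74.2]
green 1415 c [486.8 277. ] wh [119.6 271. ] ang 4.67 med [501.3 246.1  52.7]
green 151 c [ 525.4 -404.6] wh [72.4  9.2] ang 0.67 med [ 524.6 -402.1   70.4]
green 108 c [452.  -39.8] wh [58. 23.] ang 44.78 med [460.2 -42.9 310.5]
red 142 c [ 524.1 -223.2] wh [ 8.1 65.5] ang 88.83 med [ 526.5 -222.2   72.5]
red 99 c [658.6 -12.8] wh [25.8 46.1] ang 4.49 med [659.9 -28.  112.2]
magtop 575 c [ 528.1 -372.2] wh [113.3 100.6] ang 89.89 med [ 530.2 -365.3   50.9]
magtop 393 c [ 526.3 -227.7] wh [149.3  96. ] ang 88.4 med [ 546.4 -245.6   50.8]
magtop 192 c [238.1 638.6] wh [120.5  75.1] 
[... 707 characters left out ...]
ed [ 499.5 -170.5   49.5]
green 5115 c [492.8 149.2] wh [114.8   5. ] ang 4.3 med [469.9 146.8  21.9]
magtop 6170 c [ 509.8 -161.3] wh [33.5 72.9] ang 89.06 med [ 510.7 -153.3   51.1]
magtop 771 c [455.9 145.4] wh [40.7  3.4] ang 2.57 med [448.8 145.1  45.9]
tall 256 c [440.  -48.6] wh [11.8  2.9] ang 54.76 med [438.6 -49.2 124.1]
tall 241 c [444.8   7.4] wh [ 3.1 11.5] ang 24.39 med [443.8   8.7 124.4]
tall 223 c [473.1 -37.7] wh [8.4 1.9] ang 77.84 med [473.2 -37.5 122. ]
house 168 c [439.8 -48.8] wh [11.2  2.8] ang 54.25 med [438.6 -49.1 121.7]
house 154 c [444.8   7.3] wh [ 3.  10.5] ang 25.67 med [443.8   8.6 122.3]
house 142 c [475.4  -7.9] wh [1.5 7.9] ang 4.46 med [475.5  -8.1 120.6]
```

View pics/s3b.png

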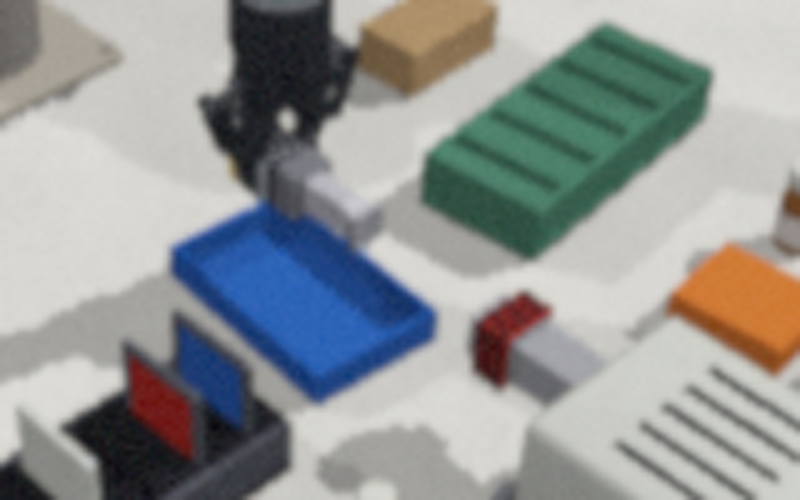

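The crop shows the cartridge (310,190) level, clear of the socket, held over the near tray (300,300). The collar is home at (512,335). Tray centre (0.459, -0.023), long axis at -5.4°, which matches the tool. I lower it.

```bash
python3 -m creep '[[0.3,-6,0,20,0],[0.3,0,0,30,0],[0.3,0,0,25,0],[0.3,0,0,10,0],[0.3,0,0,0,0]]'
python3 -m creep '[[0.3,0,0,4,0],[0.3,0,0,0,0]]'
python3 -m creep '[[0.3,0,0,3,0],[0.3,0,0,0,0]]'
python3 -m creep '[[0.3,0,0,3,0],[0.3,0,0,0,0]]'
```

```text
clock: 11.08
eef_pos: [0.4278, -0.0185, 0.0239]
eef_rot: [0.999, -0.044, -0.001, -0.0]
contact_force: [0.3, -0.9, -2.2]
finger_gap: 0.0396
grip_force: 48.5
clock: 11.32
eef_pos: [0.4287, -0.0187, 0.0209]
eef_rot: [0.999, -0.044, 0.001, 0.0]
contact_force: [-0.3, -0.7, -1.6]
finger_gap: 0.0394
grip_force: 48.5
clock: 11.58
eef_pos: [0.428, -0.0186, 0.0173]
eef_rot: [0.999, -0.045, 0.0, 0.0]
contact_force: [-0.2, -0.2, -1.6]
finger_gap: 0.0394
grip_force: 48.5
clock: 11.82
eef_pos: [0.4278, -0.0186, 0.0141]
eef_rot: [0.999, -0.045, -0.0, -0.0]
contact_force: [-1.4, 0.4, -1.2]
finger_gap: 0.0393
grip_force: 48.5
```

```bash
python3 -m creep '[[0.3,0,0,2,0],[0.3,0,0,0,0]]'
python3 -m creep '[[0.3,0,0,2,0],[0.3,0,0,0,0]]'
python3 -m creep '[[0.3,0,0,1,0],[0.3,0,0,0,0]]'
```

```text
clock: 12.08
eef_pos: [0.4279, -0.0186, 0.0121]
eef_rot: [0.999, -0.045, -0.0, -0.0]
contact_force: [0.5, -0.3, -1.8]
finger_gap: 0.0393
grip_force: 48.5
clock: 12.32
eef_pos: [0.4285, -0.0188, 0.0112]
eef_rot: [0.999, -0.045, 0.0, 0.0]
contact_force: [-1.9, 0.2, 6.6]
finger_gap: 0.0391
grip_force: 48.8
clock: 12.58
eef_pos: [0.4289, -0.0189, 0.0106]
eef_rot: [0.999, -0.044, 0.001, 0.0]
contact_force: [-2.3, 0.9, 11.1]
finger_gap: 0.0395
grip_force: 49.0
```

```bash
python3 -m creep '[[0.6,0,0,0,0],[0.6,0,0,0,0],[0.6,0,0,0,0],[0.6,0,0,0,0],[0.6,0,0,-15,0],[0.6,0,0,-40,0],[0.6,0,0,-60,0],[0.6,0,0,-60,0],[0.6,0,0,-40,0]]'
python3 - <<'E'
from h import *
st(); snap('wrist','w4'); snap('scene','s4')
a=cv2.imread('pics/w4.png'); cv2.imwrite('pics/w4b.png',cv2.resize(a,(640,480))); measure('w4'); print('s'); measure('s4')
E
```

```text
clock: 13.7
eef_pos: [0.429, -0.0188, 0.2274]
eef_rot: [0.999, -0.045, 0.002, 0.0]
contact_force: [1.0, -0.6, 0.3]
finger_gap: 0.051
grip_force: 0.0
t 13.7 p [ 0.429  -0.0188  0.2274] yaw(x axis) -0.0892 z [ 0.004 -0.001 -1.   ] F [ 1.  -0.6  0.3] gap 0.051 grip 0.0
blue 17524 c [459.6 -20.3] wh [119.9 189.8] ang 84.31 med [477.9 -16.3   5.9]
blue 3237 c [ 527.  -170.6] wh [ 4.6 67.2] ang 88.69 med [ 527.4 -171.7   79.3]
green 12985 c [489.7 197.1] wh [119.4  99.7] ang 4.62 med [488.4 175.1  55.5]
green 13 c [427.6 -69.7] wh [2.3 0.6] ang 10.29 med [427.7 -69.8 304.1]
green 13 c [430.6 -70.2] wh [3.1 0.8] ang 26.19 med [430.9 -70.2 304.4]
red 3294 c [ 526.  -216.9] wh [ 4.2 67. ] ang 87.9 med [ 524.  -216.7   75.7]
magtop 5996 c [ 521.3 -201. ] wh [111.4  98.7] ang 88.97 med [ 510.7 -165.6   51.3]
magtop 1657 c [491.2 187.7] wh [106.3  13.9] ang 3.75 med [495.3 190.6  50.8]
magtop 1481 c [493.6 149.7] wh [116.2   4.5] ang 4.92 med [497.6 149.4  50.6]
tall 1820 c [ 521.  -173.5] wh [ 8.  67.9] ang 89.12 med [ 521.4 -171.6  109.7]
tall 360 c [ 509.7 -216.6] wh [ 4.  46.5] ang 86.19 med
[... 645 characters left out ...]
agtop 575 c [ 523.7 -371.7] wh [ 97.  116.4] ang 1.12 med [ 530.1 -365.4   50.9]
magtop 386 c [ 527.2 -227.1] wh [149.3  97.6] ang 86.06 med [ 546.  -245.2   50.6]
magtop 189 c [239. 640.] wh [117.1  75.4] ang 89.1 med [246.5 633.2  55.7]
tall 4627 c [ 893.1 -402.7] wh [299.2 113.6] ang 89.97 med [ 896.5 -422.1   99.3]
tall 2389 c [767.5 -10.1] wh [163.7 271.8] ang 89.46 med [816.  -21.2 117.9]
tall 257 c [893.6 287.6] wh [ 11.5 112.4] ang 88.78 med [894.9 288.2 113.2]
house 1834 c [818.5 -10.4] wh [163.3 168.4] ang 88.94 med [824.5 -17.5 118.7]
house 99 c [893.7 287.1] wh [  8.5 111.4] ang 88.42 med [894.1 288.2 120.2]
house 61 c [659.   -7.1] wh [28.1 51.7] ang 0.24 med [659.1  -6.5 114.5]
```

View pics/w4b.png

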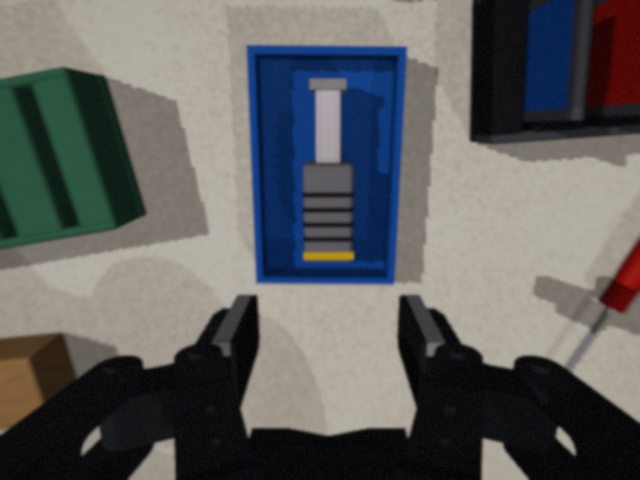

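The wrist view shows the cartridge (328,170) lying flat in the near tray at (327,165). Next is the blue filter at about (0.526, -0.175).

```bash
python3 -m creep '[[0.4,0,0,0,-0.071],[0.4,25,38.5,0,0],[0.4,25,38.5,0,0],[0.4,25,38.5,0,0],[0.4,25,38.5,0,0],[0.4,0,0,0,0],[0.4,0,0,0,0]]'
python3 - <<'E'
from h import *
st(); snap('wrist','w5')
a=cv2.imread('pics/w5.png'); cv2.imwrite('pics/w5b.png',cv2.resize(a,(640,480))); measure('w5')
P,im=cloud('w5')
# top edges of plates
z=P[...,2]; m=(z>.104)&(z<.118)&(P[...,0]>.47)&(P[...,0]<.58)
n,l,s,c=cv2.connectedComponentsWithStats(m.astype(np.uint8))
for i in range(1,n):
    if s[i,4]>60: rect(P[l==i],'top edge')
E
```

```text
clock: 14.68
eef_pos: [0.5241, -0.1738, 0.2229]
eef_rot: [1.0, -0.009, -0.001, -0.001]
contact_force: [-0.1, -0.5, -0.3]
finger_gap: 0.034
grip_force: 0.0
t 14.68 p [ 0.5241 -0.1738  0.2229] yaw(x axis) -0.0185 z [-0.003  0.002 -1.   ] F [-0.1 -0.5 -0.3] gap 0.034 grip 0.0
blue 12591 c [457.4 -49.1] wh [177.7 189.8] ang 84.31 med [487.1 -12.1   6.3]
green 1703 c [ 523.3 -395.1] wh [ 7.2 67.9] ang 89.02 med [ 518.8 -396.6   61.4]
red 770 c [ 525.7 -215.1] wh [ 3.9 65.9] ang 88.92 med [ 526.7 -216.7   66.8]
red 758 c [652.6 -14.8] wh [35.1  7.4] ang 87.47 med [652.2 -25.7 113.8]
red 670 c [643.8 -13.4] wh [ 5.3 37.6] ang 0.5 med [643.7 -24.3 113.2]
yellow 16 c [ 536.6 -125.8] wh [0.9 1.6] ang 29.41 med [ 536.6 -125.9  273.7]
magtop 16670 c [ 522.9 -292.1] wh [242.3 102. ] ang 88.95 med [ 529.2 -277.1   51.4]
magtop 2243 c [ 527.1 -158.8] wh [25.  97.3] ang 87.01 med [ 530.4 -158.6   51.4]
magtop 418 c [436.6 -21. ] wh [40.6 62.4] ang 84.55 med [430.9 -27.6  45.6]
tall 3021 c [647.8 -10. ] wh [45.  32.5] ang 89.15 med [645.6 -16.5 112.4]
tall 1632 c [ 524.8 -308.4] wh [ 7.7 80.2] ang 88.69 med [ 527.4 -306.7  110. ]
tall 970 c [ 526.4 -218.6] wh [ 6.4 80.1] ang 89.08 med [ 529.2 -217.9  111.2]
house 1449 c [650.7 -13.6] wh [37.8 18.2] ang 89.15 med [650.7 -14.7 114.8]
top edge 773 c [ 527.3 -173.5] wh [ 5.7 79.7] ang 89.04 med [ 529.9 -173.7  111.4]
top edge 887 c [ 526.4 -218.6] wh [ 6.4 80.1] ang 89.08 med [ 529.1 -218.2  111.3]
top edge 1187 c [ 524.8 -308.4] wh [ 7.7 79.9] ang 88.69 med [ 527.4 -306.9  111. ]
```

View pics/w5b.png

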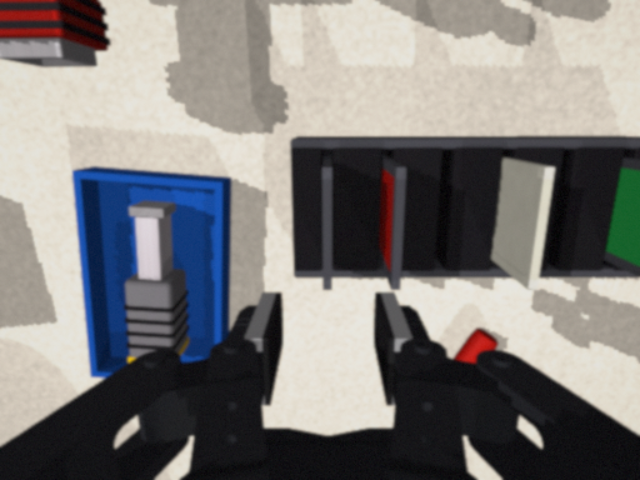

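The view shows the blue plate edge-on at (327,215), red at (395,220), the blank at (525,215) and green at (628,215), with the tool in line with blue. Plate tops measure 111 mm and 80 mm long, as given. I descend.

```bash
python3 -m creep '[[0.4,3,0,40,0],[0.4,0,0,50,0],[0.4,0,0,40,0],[0.4,0,0,20,0],[0.4,0,0,3,0],[0.4,0,0,0,0]]' 40
python3 -c "from h import *; st()"
python3 -m creep '[[0,0,0,0,0],[0,0,0,0,0],[0,0,0,0,0],[0,0,0,0,0],[0,0,0,0,0],[0,0,0,0,0]]' 40
python3 -c "from h import *; st()"
```

```text
clock: 15.48
eef_pos: [0.5284, -0.174, 0.072]
eef_rot: [1.0, -0.009, 0.0, 0.0]
contact_force: [0.1, 0.1, 0.5]
finger_gap: 0.0338
grip_force: 0.0
t 15.47 p [ 0.5284 -0.174   0.072 ] yaw(x axis) -0.0173 z [ 0.001 -0.    -1.   ] F [0.1 0.1 0.5] gap 0.0338 grip 0.0
clock: 16.23
eef_pos: [0.5293, -0.1743, 0.0728]
eef_rot: [1.0, -0.009, 0.001, -0.0]
contact_force: [-0.9, 2.3, 6.3]
finger_gap: 0.0054
grip_force: 42.2
t 16.23 p [ 0.5293 -0.1743  0.0728] yaw(x axis) -0.0179 z [ 0.002  0.001 -1.   ] F [-0.9  2.3  6.3] gap 0.0054 grip 42.2
```

```bash
python3 -m creep '[[0,0,0,-10,0],[0,0,0,-30,0],[0,0,0,-40,0],[0,0,0,-40,0],[0,0,0,-35,0],[0,0,0,0,0]]' 40
python3 -m creep '[[0,-6.6,-30,0,0],[0,-6.6,-50,0,0],[0,-6.6,-54,0,0],[0,-6.6,-54,0,0],[0,-6.6,-54,0,0],[0,-6.6,-54,0,0],[0,-6.6,-37,0,0],[0,0,-20,0,-0.05],[0,0,0,0,-0.053],[0,0,0,0,0]]'
cat >> h.py <<'E'
def carrier(f):
    P,im=cloud(f); H=hsv(im); z=P[...,2]
    m=(H[...,0]>45)&(H[...,0]<95)&(H[...,1]>50)&(z>.05)&(z<.064)&(P[...,0]>.2)&(P[...,0]<.75)&(P[...,1]>0)
    n,l,s,_=cv2.connectedComponentsWithStats(cv2.morphologyEx(m.astype(np.uint8),cv2.MORPH_OPEN,np.ones((2,2))))
    X=P[np.isin(l,[i for i in range(1,n) if s[i,4]>40])]
    rect(X,f+' carrier')
    return X
def slots(f,yaw,c):
    "profile of floor depth along own y for the central strip -> slot centres"
    P,im=cloud(f); d=P[...,:2]-np.array(c); u=d@[np.cos(yaw),np.sin(yaw)]; v=d@[-np.sin(yaw),np.cos(yaw)]; z=P[...,2]
    m=(np.abs(u)<.045)&(np.abs(v)<.14)&(z>.05)&(z<.064)
    b=np.arange(-.14,.141,.002); hc,_=np.histogram(v[m],b)
    print('hist v(mm):count',[(int(round(1000*b[i]+1)),int(hc[i])) for i in range(len(hc))])
E
python3 - <<'E'
from h import *
st(); snap('wrist','w6'); snap('scene','s6')
a=cv2.imread('pics/w6.png'); cv2.imwrite('pics/w6b.png',cv2.resize(a,(640,480)))
carrier('w6');carrier('s6');carrier('t0')
E
```

```text
clock: 16.98
eef_pos: [0.5304, -0.1759, 0.2302]
eef_rot: [1.0, -0.009, 0.003, 0.002]
contact_force: [-0.4, 0.2, -1.9]
finger_gap: 0.0055
grip_force: 41.3
clock: 18.23
eef_pos: [0.4859, 0.1241, 0.2277]
eef_rot: [0.997, 0.08, -0.001, -0.021]
contact_force: [0.6, 0.5, -1.5]
finger_gap: 0.0054
grip_force: 41.2
t 18.23 p [0.4859 0.1241 0.2277] yaw(x axis) 0.1597 z [-0.004  0.041 -0.999] F [ 0.6  0.5 -1.5] gap 0.0054 grip 41.2
w6 carrier 23742 c [472.3 271.9] wh [139.6 249.4] ang 4.79 med [487.1 263.7  56.2]
s6 carrier 792 c [489.1 277.5] wh [115.6 265.3] ang 4.4 med [499.4 254.9  54.3]
t0 carrier 1961 c [479.3 278.8] wh [115.8 263.5] ang 4.7 med [476.2 286.2  54.7]
```

View pics/w6b.png

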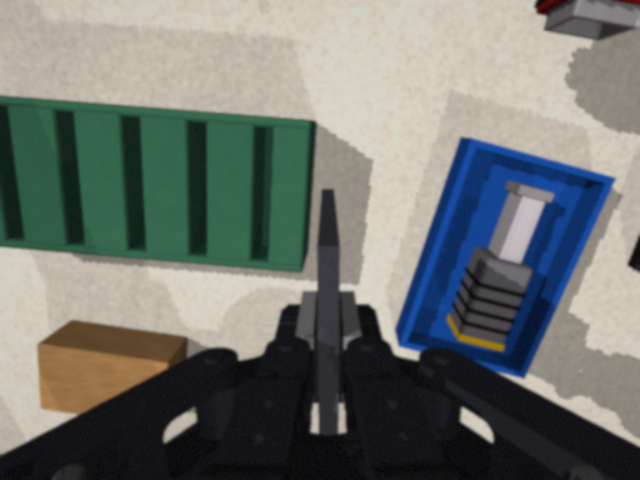

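The view shows the carrier at (155,185) with its five slots, the held blue filter at (328,310) and the tray undisturbed. The arm stopped short and tilted, so I check the joints.

```bash
python3 -m creep '[[0,0,0,0,0],[0,0,0,0,0],[0,0,0,0,0]]'
python3 - <<'E'
from h import *
s,T=st(); print(np.round(s['qpos'],3),np.round(s['qvel'],3)); print(T.round(3).tolist())
E
```

```text
clock: 18.7
eef_pos: [0.4865, 0.1243, 0.2285]
eef_rot: [0.997, 0.08, 0.0, -0.021]
contact_force: [0.5, -0.6, -1.1]
finger_gap: 0.0053
grip_force: 41.2
t 18.7 p [0.4865 0.1243 0.2285] yaw(x axis) 0.1603 z [-0.003  0.042 -0.999] F [ 0.5 -0.6 -1.1] gap 0.0053 grip 41.2
[ 0.097  0.056 -0.296  1.218  0.042  3.078] [ 0.002  0.    -0.001 -0.001  0.    -0.001]
[[0.987, 0.16, -0.003], [0.16, -0.986, 0.042], [0.004, -0.042, -0.999]]
```

Joint 6 sits at its limit (3.08 of 3.14). The half turn gives the same grasp, so I turn the other way round.

```bash
python3 -m creep '[[0,0,0,0,-0.18],[0,0,0,0,-0.18],[0,0,0,0,0]]'
python3 - <<'E'
from h import *
s,T=st(); print(np.round(s['qpos'],3)); print(T.round(3).tolist())
E
python3 -m creep '[[0,0,0,0,0.18],[0,0,0,0,0.18],[0,0,0,0,0.18],[0,0,0,0,0.18],[0,0,0,0,0]]'
python3 - <<'E'
from h import *
s,T=st(); print(np.round(s['qpos'],3)); print(T.round(3).tolist())
E
```

```text
clock: 19.08
eef_pos: [0.4865, 0.1245, 0.2285]
eef_rot: [0.966, 0.256, 0.004, -0.021]
contact_force: [-0.4, -0.8, -1.6]
finger_gap: 0.0054
grip_force: 41.2
t 19.07 p [0.4865 0.1245 0.2285] yaw(x axis) 0.5183 z [-0.003  0.042 -0.999] F [-0.4 -0.8 -1.6] gap 0.0054 grip 41.2
[ 0.097  0.056 -0.296  1.218  0.042  2.72 ]
[[0.869, 0.496, -0.003], [0.495, -0.868, 0.042], [0.018, -0.038, -0.999]]
clock: 19.7
eef_pos: [0.4827, 0.0452, 0.2285]
eef_rot: [0.997, -0.05, -0.006, -0.05]
contact_force: [0.4, 0.3, -0.3]
finger_gap: 0.0053
grip_force: 41.2
t 19.7 p [0.4827 0.0452 0.2285] yaw(x axis) -0.1003 z [-0.007  0.1   -0.995] F [ 0.4  0.3 -0.3] gap 0.0053 grip 41.2
[-0.1    0.033 -0.323  1.232  0.099  3.142]
[[0.995, -0.101, -0.007], [-0.1, -0.99, 0.1], [-0.017, -0.099, -0.995]]
```

Hitting the limit tilted the tool, by q5 = 0.1. Working against the opposite limit of joint 6 should undo that, so I turn there with the filter held high.

```bash
python3 -m creep '[[0,0,0,0,-0.18],[0,0,0,0,-0.18],[0,0,0,0,-0.18],[0,0,0,0,-0.18],[0,0,0,0,-0.18],[0,0,0,0,-0.18],[0,0,0,0,-0.18],[0,0,0,0,-0.18],[0,0,0,0,-0.18],[0,0,0,0,-0.18]]' | head -1
python3 -m creep '[[0,0,0,0,-0.18],[0,0,0,0,-0.18],[0,0,0,0,-0.18],[0,0,0,0,-0.18],[0,0,0,0,-0.18],[0,0,0,0,-0.18],[0,0,0,0,-0.18],[0,0,0,0,-0.18],[0,0,0,0,-0.18],[0,0,0,0,-0.18]]' | head -1
python3 -m creep '[[0,0,0,0,-0.18],[0,0,0,0,-0.18],[0,0,0,0,-0.18],[0,0,0,0,-0.18],[0,0,0,0,-0.18],[0,0,0,0,-0.18],[0,0,0,0,-0.18],[0,0,0,0,-0.18],[0,0,0,0,-0.18],[0,0,0,0,-0.18]]' | head -1
python3 -m creep '[[0,0,0,0,-0.18],[0,0,0,0,-0.18],[0,0,0,0,-0.18],[0,0,0,0,-0.18],[0,0,0,0,-0.1],[0,0,0,0,0]]'
python3 -c "
from h import *
s,T=st(); print(np.round(s['qpos'],3))"
```

```text
clock: 20.95
clock: 22.2
clock: 23.45
clock: 24.2
eef_pos: [0.4826, 0.0487, 0.2286]
eef_rot: [0.996, -0.08, -0.008, -0.05]
contact_force: [0.5, -0.3, -0.2]
finger_gap: 0.0057
grip_force: 41.3
t 24.2 p [0.4826 0.0487 0.2286] yaw(x axis) -0.1589 z [-0.007  0.101 -0.995] F [ 0.5 -0.3 -0.2] gap 0.0057 grip 41.3
[-0.094  0.033 -0.322  1.232  0.1   -3.076]
```

Near the other limit at -3.08. I push gently.

```bash
python3 -m creep '[[0,0,0,0,-0.1],[0,0,0,0,-0.1],[0,0,0,0,0]]'
python3 -c "
from h import *
s,T=st(); print(np.round(s['qpos'],3))"
python3 -m creep '[[0,0,0,0,-0.1],[0,0,0,0,0]]'
python3 -c "
from h import *
s,T=st(); print(np.round(s['qpos'],3))"
```

```text
clock: 24.58
eef_pos: [0.4833, 0.0849, 0.2285]
eef_rot: [0.999, -0.003, -0.002, -0.037]
contact_force: [0.8, -0.3, -0.2]
finger_gap: 0.0051
grip_force: 41.3
t 24.57 p [0.4833 0.0849 0.2285] yaw(x axis) -0.0063 z [-0.004  0.074 -0.997] F [ 0.8 -0.3 -0.2] gap 0.0051 grip 41.3
[-2.000e-03  3.700e-02 -3.170e-01  1.221e+00  7.400e-02 -3.138e+00]
clock: 24.82
eef_pos: [0.4818, 0.1099, 0.2285]
eef_rot: [0.999, 0.029, 0.0, -0.027]
contact_force: [-0.2, 0.1, -0.8]
finger_gap: 0.0054
grip_force: 41.3
t 24.82 p [0.4818 0.1099 0.2285] yaw(x axis) 0.0581 z [-0.001  0.054 -0.999] F [-0.2  0.1 -0.8] gap 0.0054 grip 41.3
[ 0.061  0.04  -0.313  1.215  0.054 -3.139]
```

```bash
python3 -m creep '[[0,0,0,0,-0.1],[0,0,0,0,-0.1],[0,0,0,0,0]]'
python3 -c "
from h import *
s,T=st(); print(np.round(s['qpos'],3))"
python3 -m creep '[[0,0,0,0,-0.06],[0,0,0,0,0]]'
python3 -c "
from h import *
s,T=st(); print(np.round(s['qpos'],3))"
```

```text
clock: 25.2
eef_pos: [0.4738, 0.1604, 0.2284]
eef_rot: [0.996, 0.093, 0.005, -0.007]
contact_force: [0.0, -0.3, -0.7]
finger_gap: 0.0061
grip_force: 41.3
t 25.2 p [0.4738 0.1604 0.2284] yaw(x axis) 0.1868 z [ 0.008  0.015 -1.   ] F [ 0.  -0.3 -0.7] gap 0.0061 grip 41.3
[ 0.189  0.048 -0.304  1.208  0.014 -3.139]
clock: 25.45
eef_pos: [0.4707, 0.1745, 0.2284]
eef_rot: [0.994, 0.112, 0.006, -0.001]
contact_force: [-1.3, -1.2, -1.3]
finger_gap: 0.0054
grip_force: 41.3
t 25.45 p [0.4707 0.1745 0.2284] yaw(x axis) 0.2237 z [ 0.011  0.004 -1.   ] F [-1.3 -1.2 -1.3] gap 0.0054 grip 41.3
[ 2.250e-01  5.200e-02 -3.000e-01  1.208e+00  1.000e-03 -3.140e+00]
```

Upright again (tilt 0.01), and this joint branch suits the carrier. I align and measure the slots.

```bash
python3 -m creep '[[0,0,0,0,0.138],[0,0,0,0,0],[0,0,0,0,0]]'
python3 - <<'E'
from h import *
s,T=st(); print(np.round(s['qpos'],3)); snap('wrist','w7')
a=cv2.imread('pics/w7.png'); cv2.imwrite('pics/w7b.png',cv2.resize(a,(640,480)))
X=carrier('w7'); slots('w7',.083,(.4805,.2795))
E
```

```text
clock: 25.82
eef_pos: [0.4708, 0.1742, 0.2284]
eef_rot: [0.999, 0.044, 0.005, -0.002]
contact_force: [-0.4, -0.4, -0.9]
finger_gap: 0.0053
grip_force: 41.3
t 25.82 p [0.4708 0.1742 0.2284] yaw(x axis) 0.0875 z [ 0.011  0.004 -1.   ] F [-0.4 -0.4 -0.9] gap 0.0053 grip 41.3
[ 2.250e-01  5.200e-02 -3.000e-01  1.208e+00  1.000e-03 -3.004e+00]
w7 carrier 27018 c [471.1 301.5] wh [137.1 317.1] ang 4.95 med [487.6 291.8  56.2]
hist v(mm):count [(-139, 0), (-137, 0), (-135, 0), (-133, 0), (-131, 112), (-129, 194), (-127, 197), (-125, 193), (-123, 200), (-121, 197), (-119, 192), (-117, 192), (-115, 199), (-113, 189), (-111, 151), (-109, 99), (-107, 86), (-105, 87), (-103, 44), (-101, 0), (-99, 0), (-97, 0), (-95, 0), (-93, 0), (-91, 9), (-89, 211), (-87, 197), (-85, 200), (-83, 196), (-81, 194), (-79, 196), (-77, 191), (-75, 196), (-73, 199), (-71, 196), (-69, 194), (-67, 196), (-65, 191), (-63, 195), (-61, 199), (-59, 200), (-57, 192), (-55, 181), (-53, 69), (-51, 0), (-49, 0), (-47, 0), (-45, 0), (-43, 0), (-41, 30), (-39, 271), (-37, 213), (-35, 190), (-33, 196), (-31, 195), (-29, 190), (-
[... 209 characters left out ...]
 (13, 204), (15, 189), (17, 211), (19, 188), (21, 197), (23, 189), (25, 203), (27, 185), (29, 195), (31, 193), (33, 206), (35, 182), (37, 207), (39, 186), (41, 197), (43, 185), (45, 159), (47, 16), (49, 0), (51, 0), (53, 0), (55, 0), (57, 0), (59, 129), (61, 364), (63, 220), (65, 201), (67, 191), (69, 204), (71, 184), (73, 202), (75, 181), (77, 206), (79, 198), (81, 188), (83, 200), (85, 185), (87, 211), (89, 178), (91, 205), (93, 198), (95, 127), (97, 23), (99, 0), (101, 0), (103, 0), (105, 0), (107, 0), (109, 154), (111, 416), (113, 217), (115, 200), (117, 194), (119, 203), (121, 184), (123, 202), (125, 199), (127, 192), (129, 196), (131, 195), (133, 192), (135, 178), (137, 117), (139, 2)]
```

View pics/w7b.png

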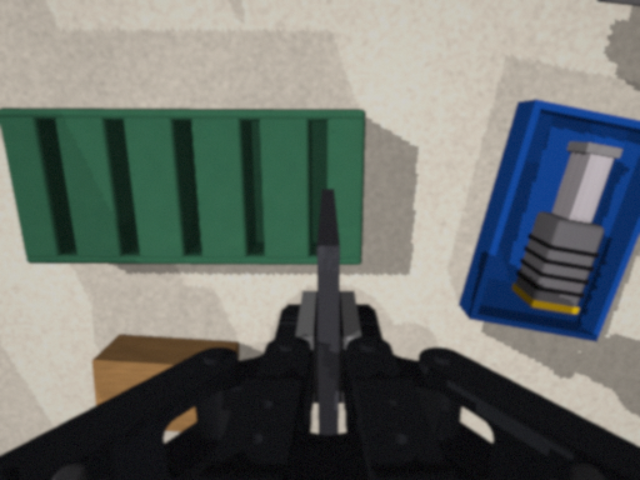

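The view shows the held plate (328,215) nearly over the rightmost slot (318,185), which is own y = -100. The slot pattern puts the carrier centre at (0.480, 0.2825) with yaw 0.086. I move over that slot and go down to just above the block.

```bash
python3 -m creep '[[0,19,-6.3,0,0],[0,0,0,40,0],[0,0,0,40,0],[0,0,0,20,0],[0,0,0,0,0],[0,0,0,0,0]]'
python3 - <<'E'
from h import *
s,T=st(); snap('wrist','w8')
z=.0875; slots('w8',.0864,(.4802,.2825))
P,im=cloud('w8'); rect(P[(P[...,2]>.1)&(P[...,2]<.18)&(np.abs(P[...,0]-.5)<.08)&(np.abs(P[...,1]-.183)<.012)],'plate')
E
```

```text
clock: 26.62
eef_pos: [0.491, 0.1834, 0.1297]
eef_rot: [0.999, 0.044, 0.006, -0.002]
contact_force: [-0.7, -0.8, -0.5]
finger_gap: 0.0055
grip_force: 41.3
t 26.62 p [0.491  0.1834 0.1297] yaw(x axis) 0.0875 z [ 0.012  0.004 -1.   ] F [-0.7 -0.8 -0.5] gap 0.0055 grip 41.3
hist v(mm):count [(-139, 0), (-137, 0), (-135, 38), (-133, 315), (-131, 355), (-129, 343), (-127, 318), (-125, 308), (-123, 299), (-121, 298), (-119, 295), (-117, 301), (-115, 285), (-113, 274), (-111, 271), (-109, 268), (-107, 257), (-105, 0), (-103, 0), (-101, 0), (-99, 0), (-97, 0), (-95, 0), (-93, 178), (-91, 268), (-89, 261), (-87, 271), (-85, 287), (-83, 299), (-81, 302), (-79, 297), (-77, 297), (-75, 309), (-73, 318), (-71, 345), (-69, 356), (-67, 366), (-65, 364), (-63, 362), (-61, 360), (-59, 361), (-57, 271), (-55, 12), (-53, 0), (-51, 0), (-49, 0), (-47, 0), (-45, 0), (-43, 421), (-41, 408), (-39, 370), (-37, 368), (-35, 357), (-33, 370), (-31, 367), (-29, 357), (-27, 370), (-25, 369), (-23, 361), (-21, 364), (-19, 360), (-17, 370), (-15, 356), (-13, 369), (-11, 365), (-9, 341), (-7, 178), (-5, 0), (-3, 0), (-1, 0), (1, 0), (3, 0), (5, 0), (7, 612), (9, 456), (11, 399), (13, 342), (15, 363), (17, 375), (19, 358), (21, 370), (23, 360), (25, 358), (27, 377), (29, 359), (31, 364), (33, 371), (35, 368), (37, 360), (39, 361), (41, 314), (43, 150), (45, 0), (47, 0), (49, 0), (51, 0), (53, 0), (55, 9), (57, 802), (59, 510), (61, 378), (63, 370), (65, 359), (67, 369), (69, 363), (71, 375), (73, 300), (75, 286), (77, 239), (79, 195), (81, 165), (83, 113), (85, 86), (87, 48), (89, 10), (91, 0), (93, 0), (95, 0), (97, 0), (99, 0), (101, 0), (103, 0), (105, 0), (107, 0), (109, 0), (111, 0), (113, 0), (115, 0), (117, 0), (119, 0), (121, 0), (123, 0), (125, 0), (127, 0), (129, 0), (131, 0), (133, 0), (135, 0), (137, 0), (139, 0)]
plate 6331 c [499.1 183.2] wh [24.3 58.8] ang 77.81 med [501.  183.9 168.2]
```

Slot at own y -99.7, plate aligned to within 0.5 mm. I lower it.

```bash
python3 -m creep '[[0,0,0,15,0],[0,0,0,15,0],[0,0,0,12,0],[0,0,0,6,0],[0,0,0,0,0]]'
python3 -m creep '[[0,0,0,4,0],[0,0,0,3,0],[0,0,0,0,0]]'
python3 -m creep '[[0,0,0,2,0],[0,0,0,0,0]]'
```

```text
clock: 27.3
eef_pos: [0.49, 0.1834, 0.0799]
eef_rot: [0.999, 0.044, 0.005, -0.002]
contact_force: [0.6, 0.2, -0.7]
finger_gap: 0.0055
grip_force: 41.3
clock: 27.68
eef_pos: [0.4906, 0.1835, 0.0736]
eef_rot: [0.999, 0.044, 0.005, -0.002]
contact_force: [0.2, 0.3, -1.3]
finger_gap: 0.0058
grip_force: 41.3
clock: 27.92
eef_pos: [0.4914, 0.1838, 0.0728]
eef_rot: [0.999, 0.044, 0.006, -0.002]
contact_force: [-1.9, 0.4, 5.1]
finger_gap: 0.0053
grip_force: 42.4
```

```bash
python3 -m creep '[[0.4,0,0,0,0],[0.4,0,0,0,0],[0.4,0,0,0,0],[0.4,0,0,-20,0],[0.4,0,0,-40,0],[0.4,0,0,-50,0],[0.4,0,0,-45,0],[0.4,0,0,0,0.18],[0.4,0,0,0,0.18],[0.4,0,0,0,0.18]]'
python3 -m creep '[[0.4,0,0,0,0.18],[0.4,0,0,0,0.18],[0.4,0,0,0,0.18],[0.4,0,0,0,0.18],[0.4,0,0,0,0.18],[0.4,0,0,0,0.18],[0.4,0,0,0,0.18],[0.4,0,0,0,0.18],[0.4,0,0,0,0.18],[0.4,0,0,0,0.18]]' | head -3
python3 -m creep '[[0.4,0,0,0,0.18],[0.4,0,0,0,0.18],[0.4,0,0,0,0.18],[0.4,0,0,0,0.18],[0.4,0,0,0,0.18],[0.4,0,0,0,0],[0.4,0,0,0,0]]'
python3 - <<'E'
from h import *
s,T=st(); print(np.round(s['qpos'],3)); print(T.round(3).tolist()); snap('wrist','w9')
a=cv2.imread('pics/w9.png'); cv2.imwrite('pics/w9b.png',cv2.resize(a,(640,480)))
P,im=cloud('w9'); z=P[...,2]; m=(z>.104)&(z<.118)&(P[...,0]>.42)&(P[...,0]<.58)&(P[...,1]>.1)
n,l,q,c=cv2.connectedComponentsWithStats(m.astype(np.uint8))
for i in range(1,n):
    if q[i,4]>60: rect(P[l==i],'top edge')
E
```

```text
clock: 29.18
eef_pos: [0.4889, 0.1829, 0.2267]
eef_rot: [0.974, -0.227, 0.005, -0.003]
contact_force: [-0.0, 0.0, 0.0]
finger_gap: 0.034
grip_force: 0.0
clock: 30.42
eef_pos: [0.4888, 0.1829, 0.2264]
eef_rot: [-0.427, 0.904, -0.0, 0.006]
clock: 31.3
eef_pos: [0.4889, 0.1829, 0.2265]
eef_rot: [0.004, 1.0, 0.002, 0.005]
contact_force: [0.6, -0.1, 1.4]
finger_gap: 0.0341
grip_force: 0.0
t 31.3 p [0.4889 0.1829 0.2265] yaw(x axis) 3.133 z [ 0.011  0.004 -1.   ] F [ 0.6 -0.1  1.4] gap 0.0341 grip 0.0
[ 2.330e-01  8.900e-02 -2.640e-01  1.207e+00  1.000e-03  2.420e-01]
[[-1.0, 0.009, 0.011], [0.009, 1.0, 0.004], [-0.011, 0.004, -1.0]]
top edge 732 c [489.  183.3] wh [79.8  6. ] ang 4.88 med [486.2 183.2 111.4]
```

View pics/w9b.png

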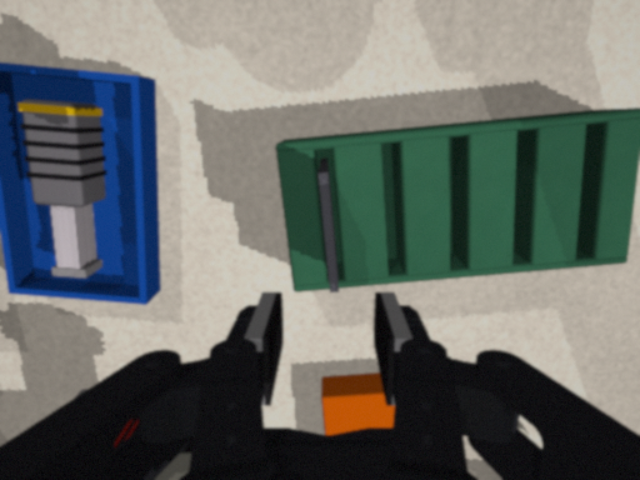

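The view shows the blue filter standing in its slot at (328,220), top at 111.4 mm, so fully down. The carrier has not moved. Now red.

```bash
python3 -m creep '[[0.4,-5.4,-50.2,0,0.009],[0.4,-5.4,-50.2,0,0],[0.4,-5.4,-50.2,0,0],[0.4,-5.4,-50.2,0,0],[0.4,-5.4,-50.2,0,0],[0.4,-5.4,-50.2,0,0],[0.4,-5.4,-50.2,0,0],[0.4,-5.4,-50.2,0,0],[0.4,0,0,0,0],[0.4,0,0,0,0]]'
cat >> h.py <<'E'
def tops(f,lo=.104,hi=.118):
    P,im=cloud(f); z=P[...,2]; m=(z>lo)&(z<hi)&(P[...,0]>.4)&(P[...,0]<.58)
    n,l,q,c=cv2.connectedComponentsWithStats(m.astype(np.uint8))
    for i in range(1,n):
        if q[i,4]>60: rect(P[l==i],'top edge')
E
python3 - <<'E'
from h import *
s,T=st(); print(np.round(s['qpos'],3)); snap('wrist','w10'); tops('w10')
E
```

```text
clock: 32.6
eef_pos: [0.5242, -0.2191, 0.2252]
eef_rot: [0.01, 1.0, 0.003, 0.005]
contact_force: [-0.6, 0.3, 0.4]
finger_gap: 0.0342
grip_force: 0.0
t 32.6 p [ 0.5242 -0.2191  0.2252] yaw(x axis) 3.1218 z [ 0.01   0.005 -1.   ] F [-0.6  0.3  0.4] gap 0.0342 grip 0.0
[-0.514  0.175 -0.168  1.222  0.009 -0.495]
top edge 781 c [ 526.3 -218.2] wh [ 5.9 80.4] ang 88.76 med [ 524.3 -218.2  111.4]
top edge 1297 c [ 523.1 -398.1] wh [ 8.2 80.2] ang 89.01 med [ 520.3 -396.3  110.9]
top edge 995 c [ 524.7 -308.3] wh [ 6.9 80.2] ang 88.83 med [ 521.9 -307.3  111.1]
```

```bash
python3 -m creep '[[0.4,0,0,40,0],[0.4,0,0,50,0],[0.4,0,0,40,0],[0.4,0,0,20,0],[0.4,0,0,3,0],[0.4,0,0,0,0]]' 40
python3 -m creep '[[0,0,0,0,0],[0,0,0,0,0],[0,0,0,0,0],[0,0,0,0,0],[0,0,0,0,0],[0,0,0,0,0]]' 40
python3 -c "from h import *; st()"
python3 -m creep '[[0,0,0,-10,0],[0,0,0,-30,0],[0,0,0,-40,0],[0,0,0,-40,0],[0,0,0,-35,0],[0,0,0,0,0]]' 40
```

```text
clock: 33.4
eef_pos: [0.5268, -0.2182, 0.0732]
eef_rot: [0.009, 1.0, 0.002, 0.006]
contact_force: [0.4, 0.1, -0.3]
finger_gap: 0.0338
grip_force: 0.0
clock: 34.15
eef_pos: [0.5273, -0.2191, 0.0739]
eef_rot: [0.01, 1.0, 0.002, 0.007]
contact_force: [-0.5, 0.8, 6.9]
finger_gap: 0.0056
grip_force: 42.0
t 34.15 p [ 0.5273 -0.2191  0.0739] yaw(x axis) 3.1216 z [ 0.013  0.004 -1.   ] F [-0.5  0.8  6.9] gap 0.0056 grip 42.0
clock: 34.9
eef_pos: [0.5265, -0.2207, 0.2311]
eef_rot: [0.01, 1.0, 0.0, 0.008]
contact_force: [-0.4, 0.2, -2.0]
finger_gap: 0.0053
grip_force: 41.0
```

```bash
python3 -m creep '[[0,5.75,40,0,0],[0,5.75,50,0,0],[0,5.75,54,0,0],[0,5.75,54,0,0],[0,5.75,54,0,0],[0,5.75,54,0,0],[0,5.75,54,0,0],[0,5.75,54,0,0],[0,5.75,50,0,0],[0,5.75,38,0,0]]'
python3 -m creep '[[0,0,0,0,-0.106],[0,0,0,0,0],[0,0,0,0,0]]'
cat >> h.py <<'E'
def slotc(f,yaw,c):
    P,im=cloud(f); d=P[...,:2]-np.array(c); u=d@[np.cos(yaw),np.sin(yaw)]; v=d@[-np.sin(yaw),np.cos(yaw)]; z=P[...,2]
    for lo,hi in ((-.045,-.015),(-.015,.015),(.015,.045)):
        m=(u>lo)&(u<hi)&(np.abs(v)<.15)&(z>.05)&(z<.064)
        b=np.arange(-.15,.1505,.001); hc,_=np.histogram(v[m],b); g=hc>2; e=np.flatnonzero(np.diff(g.astype(int)))
        print('u',lo,hi,'edges mm',np.round(1000*b[e+1]).astype(int).tolist())
    m=(np.abs(v)<.12)&(z>.05)&(z<.064)&(np.abs(u)<.08); print('u range mm',np.round(1000*np.percentile(u[m],[.3,99.7]),1))
E
python3 - <<'E'
from h import *
s,T=st(); print(np.round(s['qpos'],3)); snap('wrist','w11'); snap('top','t11'); tops('w11'); carrier('w11'); slotc('w11',.0864,(.4802,.2825))
E
```

```text
clock: 36.15
eef_pos: [0.4756, 0.285, 0.2269]
eef_rot: [0.009, 1.0, 0.001, 0.004]
contact_force: [0.4, 0.7, -1.4]
finger_gap: 0.0054
grip_force: 40.9
clock: 36.52
eef_pos: [0.4766, 0.283, 0.2279]
eef_rot: [-0.042, 0.999, 0.001, 0.005]
contact_force: [0.9, 0.2, -1.1]
finger_gap: 0.0052
grip_force: 40.9
t 36.52 p [0.4766 0.283  0.2279] yaw(x axis) -3.0577 z [ 0.009  0.003 -1.   ] F [ 0.9  0.2 -1.1] gap 0.0052 grip 40.9
[ 4.200e-01  1.470e-01 -1.950e-01  1.219e+00 -1.000e-03  3.360e-01]
top edge 1004 c [489.  183.6] wh [80.   7.1] ang 4.81 med [486.4 184.1 111. ]
w11 carrier 23601 c [494.2 297.5] wh [143.5 290.9] ang 4.77 med [473.8 299.   56.2]
u -0.045 -0.015 edges mm [-134, -105, -98, -96, -93, -55, -43, -6, 7, 45, 57, 95, 107, 136]
u -0.015 0.015 edges mm [-134, -124, -98, -96, -93, -55, -43, -6, 8, 45, 57, 95, 107, 135]
u 0.015 0.045 edges mm [-134, -124, -98, -96, -93, -55, -43, -8, 10, 45, 57, 94, 106, 135]
u range mm [-57.4  61.2]
```

Carrier unmoved, with slot 0 within 1 mm. I lower red.

```bash
python3 -m creep '[[0,-3.5,-0.4,30,0],[0,0,0,40,0],[0,0,0,28,0],[0,0,0,0,0],[0,0,0,0,0]]'
python3 -c "from h import *; st()"
python3 -m creep '[[0,0,0,15,0],[0,0,0,15,0],[0,0,0,12,0],[0,0,0,6,0],[0,0,0,0,0]]'
python3 -m creep '[[0,0,0,4,0],[0,0,0,2,0],[0,0,0,0,0]]'
```

```text
clock: 37.25
eef_pos: [0.4826, 0.284, 0.1322]
eef_rot: [-0.043, 0.999, 0.002, 0.006]
contact_force: [-0.3, -0.2, -0.8]
finger_gap: 0.0056
grip_force: 40.9
t 37.25 p [0.4826 0.284  0.1322] yaw(x axis) -3.0565 z [ 0.012  0.005 -1.   ] F [-0.3 -0.2 -0.8] gap 0.0056 grip 40.9
clock: 37.88
eef_pos: [0.4817, 0.2839, 0.0822]
eef_rot: [-0.043, 0.999, 0.002, 0.005]
contact_force: [-0.0, 0.3, -0.7]
finger_gap: 0.0052
grip_force: 40.9
clock: 38.25
eef_pos: [0.4823, 0.2841, 0.077]
eef_rot: [-0.043, 0.999, 0.002, 0.006]
contact_force: [0.4, 0.0, -1.6]
finger_gap: 0.0055
grip_force: 40.9
```

```bash
python3 -m creep '[[0,0,0,3,0],[0,0,0,0,0]]'
python3 -m creep '[[0,0,0,2,0],[0,0,0,0,0]]'
```

```text
clock: 38.5
eef_pos: [0.4825, 0.2842, 0.074]
eef_rot: [-0.043, 0.999, 0.002, 0.006]
contact_force: [-0.2, 0.2, -1.6]
finger_gap: 0.0054
grip_force: 41.0
clock: 38.75
eef_pos: [0.4825, 0.2843, 0.074]
eef_rot: [-0.043, 0.999, 0.002, 0.006]
contact_force: [-3.8, -2.4, 11.9]
finger_gap: 0.0056
grip_force: 42.8
```

```bash
python3 -m creep '[[0.4,0,0,0,0],[0.4,0,0,0,0],[0.4,0,0,0,0],[0.4,0,0,-20,0],[0.4,0,0,-40,0],[0.4,0,0,-50,0],[0.4,0,0,-45,0],[0.4,0,0,0,0.106],[0.4,0,0,0,0],[0.4,0,0,0,0]]'
python3 -c "
from h import *
st(); snap('wrist','w12'); tops('w12')"
python3 -m creep '[[0.4,-4.1,-52.5,0,0],[0.4,-4.1,-52.5,0,0],[0.4,-4.1,-52.5,0,0],[0.4,-4.1,-52.5,0,0],[0.4,-4.1,-52.5,0,0],[0.4,-4.1,-52.5,0,0],[0.4,-4.1,-52.5,0,0]]' >/dev/null
python3 -m creep '[[0.4,-4.1,-52.5,0,0],[0.4,-4.1,-52.5,0,0],[0.4,-4.1,-52.5,0,0],[0.4,-4.1,-52.5,0,0],[0.4,-4.1,-52.5,0,0],[0.4,-4.1,-52.5,0,0],[0.4,0,0,0,0],[0.4,0,0,0,0]]' >/dev/null
python3 -c "
from h import *
s,_=st(); print(np.round(s['qpos'],3)); snap('wrist','w13'); tops('w13')"
```

```text
clock: 40.0
eef_pos: [0.48, 0.2832, 0.2258]
eef_rot: [0.009, 1.0, 0.002, 0.004]
contact_force: [0.1, -0.6, -0.3]
finger_gap: 0.0339
grip_force: 0.0
t 40.0 p [0.48   0.2832 0.2258] yaw(x axis) 3.1229 z [ 0.009  0.003 -1.   ] F [ 0.1 -0.6 -0.3] gap 0.0339 grip 0.0
top edge 736 c [481.4 283.9] wh [80.3  6. ] ang 4.94 med [478.3 283.8 111.4]
top edge 1019 c [489.  183.6] wh [80.1  6.8] ang 4.92 med [486.1 184.1 111.1]
t 41.92 p [ 0.5197 -0.3992  0.2234] yaw(x axis) 3.1215 z [ 0.009  0.006 -1.   ] F [ 0.2 -0.4 -0.5] gap 0.0342 grip 0.0
[-0.758  0.332  0.031  1.268  0.011 -0.738]
top edge 1013 c [ 524.6 -308.4] wh [ 7.  79.8] ang 89.04 med [ 521.6 -309.5  111. ]
top edge 775 c [ 522.9 -398.1] wh [ 5.8 79.8] ang 88.73 med [ 520.9 -398.2  111.3]
```

```bash
python3 -m creep '[[0.4,-1.5,0,40,0],[0.4,0,0,50,0],[0.4,0,0,40,0],[0.4,0,0,20,0],[0.4,0,0,1,0],[0.4,0,0,0,0]]' 40
python3 -m creep '[[0,0,0,0,0],[0,0,0,0,0],[0,0,0,0,0],[0,0,0,0,0],[0,0,0,0,0],[0,0,0,0,0]]' 40
python3 -c "from h import *; st()"
python3 -m creep '[[0,0,0,-10,0],[0,0,0,-30,0],[0,0,0,-40,0],[0,0,0,-40,0],[0,0,0,-35,0],[0,0,0,0,0]]' 40
```

```text
clock: 42.72
eef_pos: [0.5247, -0.3999, 0.0756]
eef_rot: [0.01, 1.0, 0.001, 0.007]
contact_force: [0.8, -1.3, -0.1]
finger_gap: 0.0339
grip_force: 0.0
clock: 43.48
eef_pos: [0.5245, -0.3994, 0.0756]
eef_rot: [0.01, 1.0, 0.002, 0.007]
contact_force: [-0.5, 2.2, 5.3]
finger_gap: 0.0053
grip_force: 41.0
t 43.48 p [ 0.5245 -0.3994  0.0756] yaw(x axis) 3.1219 z [ 0.013  0.004 -1.   ] F [-0.5  2.2  5.3] gap 0.0053 grip 41.0
clock: 44.22
eef_pos: [0.5235, -0.402, 0.2331]
eef_rot: [0.01, 1.0, -0.001, 0.008]
contact_force: [-0.1, -0.2, -1.0]
finger_gap: 0.0054
grip_force: 40.2
```

```bash
python3 -m creep '[[0,4.5,40,0,0],[0,4.5,52,0,0],[0,4.5,53,0,0],[0,4.5,53,0,0],[0,4.5,53,0,0],[0,4.5,53,0,0],[0,4.5,53,0,0],[0,4.5,53,0,0]]' >/dev/null
python3 -m creep '[[0,4.5,53,0,0],[0,4.5,53,0,0],[0,4.5,53,0,0],[0,4.5,53,0,0],[0,4.5,53,0,0],[0,4.5,53,0,0],[0,4.5,53,0,0],[0,0,0,0,-0.106],[0,0,0,0,0],[0,0,0,0,0]]'
python3 - <<'E'
from h import *
s,T=st(); print(np.round(s['qpos'],3)); snap('wrist','w14'); tops('w14'); slotc('w14',.0864,(.4802,.2825))
E
```

```text
clock: 46.48
eef_pos: [0.4695, 0.3814, 0.2302]
eef_rot: [-0.042, 0.999, 0.001, 0.005]
contact_force: [0.6, -0.4, -2.0]
finger_gap: 0.0055
grip_force: 40.2
t 46.48 p [0.4695 0.3814 0.2302] yaw(x axis) -3.0578 z [ 0.009  0.003 -1.   ] F [ 0.6 -0.4 -2. ] gap 0.0055 grip 40.2
[ 0.577  0.235 -0.082  1.244 -0.003  0.493]
top edge 1296 c [489.1 183.7] wh [80.2  8.9] ang 4.6 med [486.  184.7 110.7]
top edge 971 c [481.1 284.1] wh [79.7  7.2] ang 4.97 med [478.3 284.9 111.1]
u -0.045 -0.015 edges mm [-134, -105, -99, -95, -92, -54, -42, -5, 2, 5, 7, 45, 57, 95, 107, 136]
u -0.015 0.015 edges mm [-99, -96, -92, -55, -42, -22, 3, 4, 7, 45, 57, 94, 107, 136]
u 0.015 0.045 edges mm [-99, -95, -92, -54, -42, -22, 3, 5, 7, 45, 57, 90, 108, 136]
u range mm [-57.4  61.3]
```

```bash
python3 -m creep '[[0,-2.5,1.1,30,0],[0,0,0,40,0],[0,0,0,28,0],[0,0,0,0,0],[0,0,0,0,0]]'
python3 -c "from h import *; st()"
python3 -m creep '[[0,0,0,15,0],[0,0,0,15,0],[0,0,0,12,0],[0,0,0,6,0],[0,0,0,0,0]]'
python3 -m creep '[[0,0,0,4,0],[0,0,0,3,0],[0,0,0,0,0]]'
```

```text
clock: 47.15
eef_pos: [0.4743, 0.384, 0.1346]
eef_rot: [-0.042, 0.999, 0.002, 0.006]
contact_force: [-1.2, -0.6, -0.3]
finger_gap: 0.0054
grip_force: 40.1
t 47.15 p [0.4743 0.384  0.1346] yaw(x axis) -3.0568 z [ 0.012  0.005 -1.   ] F [-1.2 -0.6 -0.3] gap 0.0054 grip 40.1
clock: 47.78
eef_pos: [0.4734, 0.3839, 0.0844]
eef_rot: [-0.043, 0.999, 0.001, 0.005]
contact_force: [0.7, -0.6, -1.2]
finger_gap: 0.0055
grip_force: 40.2
clock: 48.15
eef_pos: [0.4739, 0.3841, 0.0782]
eef_rot: [-0.043, 0.999, 0.002, 0.005]
contact_force: [-0.2, 1.1, -1.4]
finger_gap: 0.0054
grip_force: 40.2
```

```bash
python3 -m creep '[[0,0,0,2.5,0],[0,0,0,0,0]]'
python3 -m creep '[[0,0,0,2,0],[0,0,0,0,0]]'
```

```text
clock: 48.4
eef_pos: [0.4741, 0.3842, 0.0758]
eef_rot: [-0.043, 0.999, 0.002, 0.006]
contact_force: [-0.3, -0.4, -0.9]
finger_gap: 0.0058
grip_force: 40.3
clock: 48.65
eef_pos: [0.4741, 0.3844, 0.0756]
eef_rot: [-0.043, 0.999, 0.002, 0.006]
contact_force: [-3.0, -1.4, 8.6]
finger_gap: 0.0056
grip_force: 41.8
```

```bash
python3 -m creep '[[0.4,0,0,0,0],[0.4,0,0,0,0],[0.4,0,0,0,0],[0.4,0,0,-20,0],[0.4,0,0,-40,0],[0.4,0,0,-50,0],[0.4,0,0,-45,0],[0.4,0,-50,0,0],[0.4,0,-50,0,0],[0.4,0,0,0,0]]'
python3 - <<'E'
from h import *
st(); snap('wrist','w15'); tops('w15'); snap('scene','s15'); measure('s15')
a=cv2.imread('pics/s15.png'); cv2.imwrite('pics/s15b.png',cv2.resize(a[120:280,150:406],(800,500),interpolation=cv2.INTER_CUBIC))
E
```

```text
clock: 49.9
eef_pos: [0.4808, 0.2814, 0.2284]
eef_rot: [-0.041, 0.999, 0.001, 0.005]
contact_force: [-0.6, -0.2, -0.5]
finger_gap: 0.0341
grip_force: 0.0
t 49.9 p [0.4808 0.2814 0.2284] yaw(x axis) -3.0594 z [ 0.01   0.003 -1.   ] F [-0.6 -0.2 -0.5] gap 0.0341 grip 0.0
top edge 1003 c [489.2 183.4] wh [80.3  7.1] ang 4.83 med [486.3 184.1 111.1]
top edge 676 c [481.5 284.1] wh [80.6  5.1] ang 4.93 med [479.  283.9 111.4]
top edge 1011 c [472.8 383.4] wh [80.   7.1] ang 5.03 med [470.  382.4 111. ]
blue 2362 c [ 506.2 -582.1] wh [188.5 121.6] ang 87.93 med [ 498.5 -585.6    7.1]
blue 751 c [476.3 -33.7] wh [120.4 192.9] ang 84.96 med [494.1 -50.4  15.1]
blue 152 c [491.  179.7] wh [71.4 11.1] ang 1.25 med [490.7 179.8  77.8]
green 1109 c [487.8 274.2] wh [119. 264.] ang 5.41 med [515.9 253.4  52.8]
green 154 c [495.3 239. ] wh [53.3 11.2] ang 20.9 med [495.8 239.1 623.6]
green 124 c [491.6 261.5] wh [65.6 34.7] ang 35.4 med [501.2 254.  428.7]
red 134 c [483. 282.] wh [66.8 13.8] ang 6.57 med [482.1 280.9  77.6]
red 97 c [660.  -12.5] wh [23.3 44.2] ang 1.11 med [660.8 -29.7 112.6]
magtop 714 c [ 526.2 -372.5] wh [112.7 104.2] ang 89.06 med [ 525.2 -374.9   51. ]
magtop 655 c [ 525.6 -228.6] wh [154.5  94.4] ang 89.55 med [ 532.6 -215.8   50.4]
magtop 88 c [ 896.8 -551.9] wh [106.4   1.8] ang 0.1 med [ 902.3 -551.8   49.3]
tall 4623 c [ 893.3 -402.9] wh [298.7 113.7] ang 89.86 med [ 896.4 -422.3   99.3]
tall 2395 c [768.5  -9.8] wh [163.4 271.2] ang 88.7 med [815.4 -21.7 118. ]
tall 258 c [893.9 288.3] wh [112.  10.] ang 0.79 med [895.8 288.3 113.1]
house 1830 c [818.7  -9.2] wh [161.9 168.9] ang 89.4 med [824.7 -17.6 118.7]
house 100 c [894.2 287.8] wh [111.4   9.3] ang 0.15 med [892.8 288.5 119.3]
house 58 c [658.3  -8.1] wh [53.  28.7] ang 83.56 med [658.8 -11.4 114.5]
```

View pics/s15b.png

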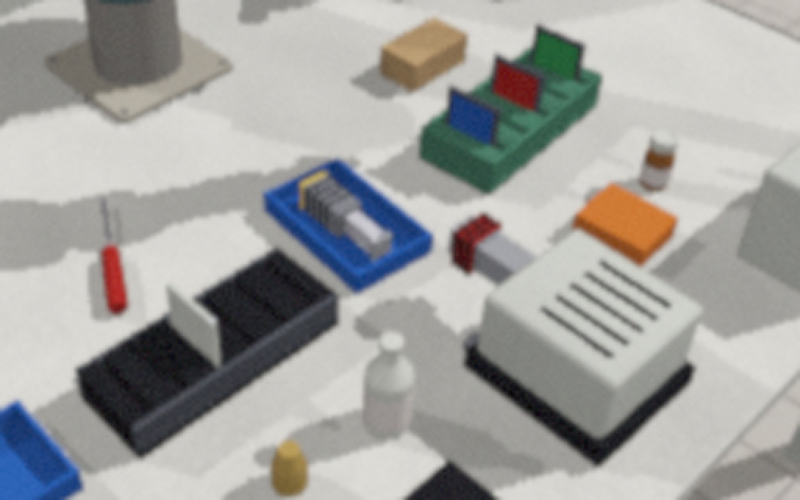

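All three filters are fully down in their own slots: blue (472,117), red (517,85), green (557,53). The blank (195,325) is alone in the magazine. The tray was knocked about 15 mm, but the cartridge (340,210) still lies flat in it. The collar is home at (475,243), so I hand in.

```bash
python3 -c "from h import *; print(job_done())"
```

```text
the job is handed in; nothing more can be done
None
```

I handed the job in with the cartridge lying in the blue tray, the collar home, and the blue, red and green filters (the only three present) fully down in separate carrier slots; the blank stayed put, and no verdict came back.

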